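# Pack the bathroom caddy for a trip

## Task

Pack the bamboo caddy for travel: stand every square amber bottle that is out on the shelf upright and fully down in a square socket of its own, with its black lock collar turned clockwise so that the white line meets the red locked mark, and stand the folded mirror upright in the caddy's long slot. Leave the ring dish, the floss box and the nail file where they are.

Things in the scene. Friction and masses are not known exactly. Their poses are not given: they have to be found in the camera images.
- caddy: fixed bamboo caddy, a tray 176 mm (x) by 250 mm (y) and 6 mm thick, carrying four square sockets and one long slot with 5 mm walls whose top edges are 46 mm above the shelf. Origin on the shelf under the tray's middle; x and y along the tray's sides, z up; anywhere on the shelf ahead of the robot, turned by up to 0.2 rad
- caddy_slot (a point): centre of the floor of the long slot, 6 mm above the shelf; the slot is 94 mm long along the caddy's x, 32 mm wide along its y and 40 mm deep. It lies 90 mm (caddy y) from the nearer row of sockets
- mirror: loose folding travel mirror, folded shut, blue with a bright glass on both faces and a steel hinge barrel down one edge, 0.22 kg; a flat upright plate 85 mm wide (its x), 24 mm thick (its y), 110 mm tall, standing on end on the shelf. Origin in the centre of its underside, z up. Either way round fits the slot
- ring_dish: bystander: small blue ceramic ring dish, 90 mm across, 22 mm high; origin under its centre
- floss_box: bystander: yellow plastic floss box with a flip lid, 52 by 60 by 26 mm; origin under its centre
- nail_file: bystander: chrome nail file, 155 mm long, lying on the shelf to the left; origin on the shelf near its middle, x along it
- caddy_socket0 (a point): centre of the floor of a square socket (60 by 60 mm inside, 40 mm deep, floor 6 mm above the shelf), at x -45, y -82 mm in the caddy's frame; sockets are 90 mm apart; any bottle may go in any socket, any of four ways round
- caddy_socket1 (a point): centre of the floor of a square socket (60 by 60 mm inside, 40 mm deep, floor 6 mm above the shelf), at x +45, y -82 mm in the caddy's frame; sockets are 90 mm apart; any bottle may go in any socket, any of four ways round
- caddy_socket2 (a point): centre of the floor of a square socket (60 by 60 mm inside, 40 mm deep, floor 6 mm above the shelf), at x -45, y +8 mm in the caddy's frame; sockets are 90 mm apart; any bottle may go in any socket, any of four ways round
- caddy_socket3 (a point): centre of the floor of a square socket (60 by 60 mm inside, 40 mm deep, floor 6 mm above the shelf), at x +45, y +8 mm in the caddy's frame; sockets are 90 mm apart; any bottle may go in any socket, any of four ways round
- bottle_a: loose square amber glass bottle (absent ones read None), about 0.27 kg, bottom-heavy, standing on the shelf. Glass 52 by 52 mm, 84 mm tall; above it a fixed black flange, 50 mm diameter, to 92 mm, the round lock collar to 113 mm and a grey nozzle to 120 mm. Origin in the centre of the underside, x and y square to the glass sides, z up
- bottle_a_collar (a joint): lock collar of that bottle, rad: 0 = white line at the flange's green mark (bottle's +x), growing clockwise seen from above to a stop at 1.4 = red locked mark. It stays where left. Stiff (0.08 N m): a free-standing bottle turns along; one in a socket is held by its walls after up to 0.35 rad
- bottle_a_grip (a point): centre of that bottle's lock collar, 103 mm above the underside; the collar is a black ribbed ring, 40 mm diameter, from 93 to 113 mm, with the white line on its top and side
- bottle_b: loose square amber glass bottle (absent ones read None), about 0.27 kg, bottom-heavy, standing on the shelf. Glass 52 by 52 mm, 84 mm tall; above it a fixed black flange, 50 mm diameter, to 92 mm, the round lock collar to 113 mm and a grey nozzle to 120 mm. Origin in the centre of the underside, x and y square to the glass sides, z up
- bottle_b_collar (a joint): lock collar of that bottle, rad: 0 = white line at the flange's green mark (bottle's +x), growing clockwise seen from above to a stop at 1.4 = red locked mark. It stays where left. Stiff (0.08 N m): a free-standing bottle turns along; one in a socket is held by its walls after up to 0.35 rad
- bottle_b_grip (a point): centre of that bottle's lock collar, 103 mm above the underside; the collar is a black ribbed ring, 40 mm diameter, from 93 to 113 mm, with the white line on its top and side
- bottle_c: loose square amber glass bottle (absent ones read None), about 0.27 kg, bottom-heavy, standing on the shelf. Glass 52 by 52 mm, 84 mm tall; above it a fixed black flange, 50 mm diameter, to 92 mm, the round lock collar to 113 mm and a grey nozzle to 120 mm. Origin in the centre of the underside, x and y square to the glass sides, z up
- bottle_c_collar (a joint): lock collar of that bottle, rad: 0 = white line at the flange's green mark (bottle's +x), growing clockwise seen from above to a stop at 1.4 = red locked mark. It stays where left. Stiff (0.08 N m): a free-standing bottle turns along; one in a socket is held by its walls after up to 0.35 rad
- bottle_c_grip (a point): centre of that bottle's lock collar, 103 mm above the underside; the collar is a black ribbed ring, 40 mm diameter, from 93 to 113 mm, with the white line on its top and side
- bottle_d: loose square amber glass bottle (absent ones read None), about 0.27 kg, bottom-heavy, standing on the shelf. Glass 52 by 52 mm, 84 mm tall; above it a fixed black flange, 50 mm diameter, to 92 mm, the round lock collar to 113 mm and a grey nozzle to 120 mm. Origin in the centre of the underside, x and y square to the glass sides, z up
- bottle_d_collar (a joint): lock collar of that bottle, rad: 0 = white line at the flange's green mark (bottle's +x), growing clockwise seen from above to a stop at 1.4 = red locked mark. It stays where left. Stiff (0.08 N m): a free-standing bottle turns along; one in a socket is held by its walls after up to 0.35 rad
- bottle_d_grip (a point): centre of that bottle's lock collar, 103 mm above the underside; the collar is a black ribbed ring, 40 mm diameter, from 93 to 113 mm, with the white line on its top and side
Not all that is in view belongs to the job. What is shaped like the bottle_a but blue is not meant.

How it is judged:
At the end, for the whole second after the job is handed in: Each bottle present stands in a socket (within 10 mm of its centre, underside under 10 mm above the shelf, lean under 0.1 rad), collar past 1.25 of 1.4 rad; the mirror stands in the slot (within 12 mm of centre, underside under 10 mm, lean under 0.2 rad) ((horizontal distance between bottle_a and caddy_socket0 below 0.01 m or horizontal distance between bottle_a and caddy_socket1 below 0.01 m or horizontal distance between bottle_a and caddy_socket2 below 0.01 m or horizontal distance between bottle_a and caddy_socket3 below 0.01 m) and z of each of bottle_a, bottle_b, bottle_c, bottle_d, mirror in the frame of caddy below 0.01 m and angle between each of bottle_a, bottle_b, bottle_c, bottle_d's own z axis and vertical below 0.1 rad and value of joint each of bottle_a_collar, bottle_b_collar, bottle_c_collar, bottle_d_collar above 1.25 rad and (horizontal distance between bottle_b and caddy_socket0 below 0.01 m or horizontal distance between bottle_b and caddy_socket1 below 0.01 m or horizontal distance between bottle_b and caddy_socket2 below 0.01 m or horizontal distance between bottle_b and caddy_socket3 below 0.01 m) and (horizontal distance between bottle_c and caddy_socket0 below 0.01 m or horizontal distance between bottle_c and caddy_socket1 below 0.01 m or horizontal distance between bottle_c and caddy_socket2 below 0.01 m or horizontal distance between bottle_c and caddy_socket3 below 0.01 m) and (horizontal distance between bottle_d and caddy_socket0 below 0.01 m or horizontal distance between bottle_d and caddy_socket1 below 0.01 m or horizontal distance between bottle_d and caddy_socket2 below 0.01 m or horizontal distance between bottle_d and caddy_socket3 below 0.01 m) and horizontal distance between mirror and caddy_slot below 0.012 m and angle between mirror's own z axis and vertical below 0.2 rad); the robot touches nothing.
It fails at once if the ring dish is pushed more than 25 mm (distance of ring_dish from where it was at the start of the episode above 0.025 m).
It fails at once if the floss box is pushed more than 25 mm (distance of floss_box from where it was at the start of the episode above 0.025 m).
It fails at once if the nail file is pushed more than 25 mm (distance of nail_file from where it was at the start of the episode above 0.025 m).
Of bottle_a, bottle_b, bottle_c, bottle_d only 3 to 4 are there at a start; the rules pass over those that are not, and their reading is None.
At some moment in a run one of bottle_a, bottle_b, bottle_c, bottle_d may be knocked a few centimetres aside while the robot is not near it.
It also fails if it takes over 210 s, if anything falls off the work surface, if the arm or the gripper's body presses on something with over 40 N, if the wrist force passes 120 N, or if a joint passes its speed limit or range.

## Robot

A 6-joint arm with a two-finger parallel gripper is mounted at the origin on the work surface. World frame = base frame: x ahead of the robot, y to its left, z up, the work surface at z = 0. Lengths are in m, angles in rad, forces in N, time in s.
With the tool pointing down it reaches from about 0.425 to 0.95 m from the base axis. Payload 3.5 kg.
Tool frame: the origin (TCP) lies on the centre line of the jaws, within the pads' length; the fingertips stand 19 mm ahead of it and the grasp point (between the pads) is the TCP; z points along the fingers, y is the line along which they close (so a half turn about z gives the same grasp; the last joint's range is limited). The gripper opens to 85 mm and grips with 20 to 120 N. Pads are 22 mm wide; open, the fingers measure 114 mm over their backs; the gripper's body (76 mm by 85 mm) begins 54 mm behind the grasp point. The pads swing forward as they close: fully open they stand 13 mm farther back than shut.
Start: joints at [-1.336, 0.286, 1.577, -0, 1.279, -0.15], TCP at [0.253, -0.626, 0.25] pointing down, gripper open.
Joint ranges: [-2.77, 2.77], [-0.9, 2.22], [0.21, 2.48], [-1.53, 4.67], [0.24, 2.81], [-2.84, 2.84]. Speed limits (rad/s): [2.79, 2.79, 3.14, 3.14, 3.14, 3.14].

## Interface

Orientations are given as a unit quaternion [x, y, z, w].
In Python, from plant import ctrl, imaging gives the robot as it stands. The module is installed in compiled form; this text tells all that it offers.
- The arm moves only by the shell command python3 -m handwheel 'ROWS' [OPENING] [FORCE]. ROWS is JSON, one flat list of numbers, 6 for each row, row after row: the shift along the world's x, y, z in units of 150 mm (1.0 is 150 mm), then the turn, a rotation vector about the world's x, y, z in units of 90 degrees (1.0 is 90 degrees). In form: [tx, ty, tz, rx, ry, rz, tx, ty, tz, rx, ry, rz, ...]. A call has 1 to 5 rows; each row shifts and turns the commanded pose from where the row before left it; what a row does not reach is not made up. A row lasts 1/12 s, in which the tool goes at most 41.7 mm and 7.16 degrees, less where a joint would pass 70% of its speed; a pose out of reach is approached as far as the arm can. A call with a number of a shift or a turn outside -1 to 1 is refused whole. A call with a gripper value outside its range is refused whole. OPENING is the opening, from 0 (shut) to 1 (fully open), set as the call begins (- or left out, the last holds). The fingers move at their own pace and stop on an object; FORCE is the grip in N (left out, the last holds). Time passes only in rows, so rows that do not move let the fingers close. It gives the time, the measured TCP pose, the force, the opening and the grip force at its end, in the units of the state.
- ctrl.get_state(): the state, without advancing time (a new reading comes with each control period).
- imaging.read_camera(name): name is "side" or "top"; returns (picture, depth): 420x560x3 uint8, blue, green, red; 420x560 float32, m along the optical axis (not along the pixel's ray), 0 where there is no reading.
- imaging.get_calibration(name): a dict with "fovy" (degrees; the focal length in pixels is half the picture's height over the tangent of half this angle, whatever the lens; pixels are square), "cx", "cy" (the principal point, pixels), "R" (3x3) and "t" (3): a world point X has camera coordinates R X + t. Camera axes: x right, y down, z forward; pixel columns grow to the right and rows downward; lengths in m; the calibration is good to about 2 mm. A picture is of the moment at which its call begins. get_calibration takes no time and is no camera call.
- ctrl.sign_off(): hands the job in; it is judged then, once.
The state is a dict: "time": time; "qpos": joint angles; "dq": joint speeds; "joint_efforts": joint torques, N m; "eef_pos": TCP position; "tcp_rot": TCP orientation; "contact_force": force on the tool from outside, world axes, zero at the start; "wrist_torque": the same for the moment, N m; "opening": opening from 0.0 (shut) to 1.0 (fully open); "finger_force": force on a finger pad.
Only numpy, scipy, OpenCV 4.12 (cv2) and the standard library are available. Lean on these libraries where they do the work, as an engineer would, in place of code of your own. Each camera call takes 0.05 s, during which the arm holds its last target. There are 200 camera calls.

## Working session

There is one attempt and no reset: what is moved stays moved. The work goes in short steps, Python scripts to look and compute and a shell command to move; the robot and the scene stay as the last step left them, time stands still between calls to the robot, and variables do not carry over. Pictures are saved under pics/ and viewed, at most 14 in all, crops included, and the job is handed in when it is done.

```bash
mkdir -p pics
cat > h.py <<'E'
import numpy as np, cv2
from plant import ctrl, imaging
def cal(n):
    c=imaging.get_calibration(n); c['f']=210/np.tan(np.radians(c['fovy'])/2); c['R']=np.array(c['R']);c['t']=np.array(c['t']);return c
def plane(c,u,v,z):
    d=c['R'].T@np.array([(u-c['cx'])/c['f'],(v-c['cy'])/c['f'],1]); o=-c['R'].T@c['t']
    return o+d*(z-o[2])/d[2]
def proj(c,X):
    p=c['R']@np.array(X)+c['t']; return c['f']*p[:2]/p[2]+[c['cx'],c['cy']]
def cloud(c,dep):
    v,u=np.mgrid[:420,:560]; P=np.stack([(u-c['cx'])/c['f']*dep,(v-c['cy'])/c['f']*dep,dep],-1)
    return (P-c['t'])@c['R']
E
python3 - <<'E'
from h import *
for n in("top","side"):
    im,d=imaging.read_camera(n); cv2.imwrite(f"pics/{n}0.png",im); np.savez(f"{n}0.npz",im=im,d=d)
    c=cal(n); print(n,c, -c['R'].T@c['t'])
print(ctrl.get_state())
E
```

```text
top {'fovy': 51.814276696816734, 'cx': 283.0037567320837, 'cy': 209.87251200432985, 'R': array([[ 1.42977713e-02, -9.99897750e-01, -2.49926977e-04],
       [-9.94173927e-01, -1.41892176e-02, -1.06849747e-01],
       [ 1.06835276e-01,  1.77618413e-03, -9.94275148e-01]]), 't': array([-0.02986   ,  0.61118838,  1.1810374 ]), 'f': np.float64(432.3408380978892)} [ 0.48187803 -0.02328241  1.239574  ]
side {'fovy': 46.29244094238172, 'cx': 282.4259111021423, 'cy': 207.94051816171412, 'R': array([[ 0.93987302, -0.34093993, -0.01996687],
       [-0.17928555, -0.44278882, -0.8785185 ],
       [ 0.29068092,  0.8292756 , -0.47729087]]), 't': array([-0.53918385,  0.20240023,  1.42711701]), 'f': np.float64(491.2396309711469)} [ 0.12821609 -1.27768206  0.84819645]
{'time': 0.1, 'qpos': array([-1.33600608e+00,  2.87099573e-01,  1.57808217e+00,  1.05200685e-05,
        1.27862084e+00, -1.49990645e-01]), 'dq': array([ 0.00017694, -0.00215402, -0.00411957, -0.00054888,  0.0004952 ,
        0.00047882]), 'joint_efforts': array([ 3.34565575e-04, -4.07295799e+01, -2.93700975e+01, -1.37518327e-04,
        3.41983963e-03,  2.54076909e-06]), 'eef_pos': array([ 0.25326464, -0.62506088,  0.24904255]), 'tcp_rot': array([ 9.81549664e-01,  1.91204173e-01, -4.18052530e-05, -1.10418301e-03]), 'contact_force': array([ 0.26538601,  0.06279969, -0.71808867]), 'wrist_torque': array([-0.00893372, -0.00032856,  0.035028  ]), 'finger_force': 0.0, 'opening': 1.0002596583172398}
```

View pics/top0.png

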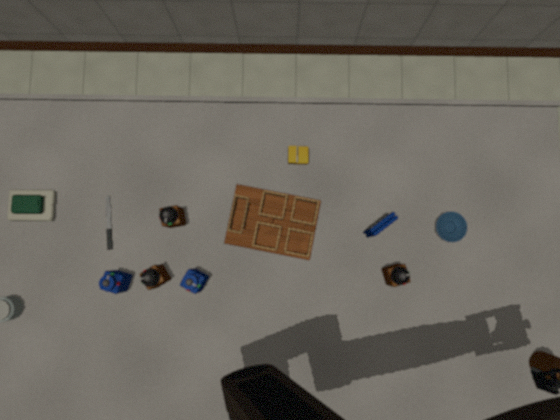

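View pics/side0.png

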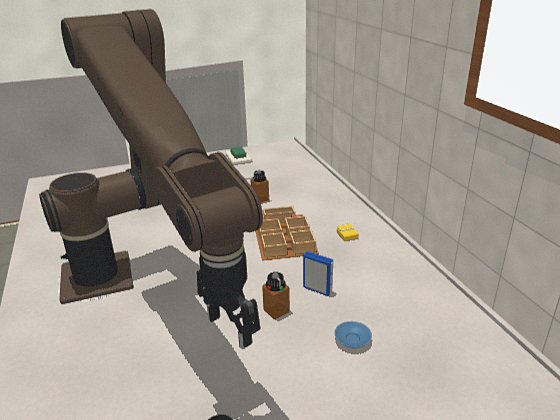

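The top view shows three amber bottles at about (173,216), (153,276) and (397,273). The mirror is at (381,224), the caddy at (273,222), and two blue decoys at (115,281) and (194,280). The side view shows the near bottle, the mirror and a black object at the bottom edge (222,418) that still needs checking.

```bash
cat >> h.py <<'E'
def scan(tag):
    im,d=imaging.read_camera("top"); c=cal("top"); P=cloud(c,d); hsv=cv2.cvtColor(im,cv2.COLOR_BGR2HSV)
    np.savez(f"{tag}.npz",im=im,d=d); return im,d,c,P,hsv
def bottles(im,P,pr=True):
    """objects 0.05..0.14 m high: collar centre from points >0.1, yaw from rect of all points >0.03"""
    m=((P[...,2]>.03)&(P[...,2]<.135)&(P[...,0]>.2)).astype(np.uint8)
    n,l,s,ce=cv2.connectedComponentsWithStats(m); out=[]
    for i in range(1,n):
        if s[i,4]<60 or s[i,4]>3000: continue
        q=l==i; X=P[q]; b=im[q].mean(0); t=X[X[:,2]>.1]
        xy=X[:,:2].astype(np.float32); r=cv2.minAreaRect(xy*1000)
        print('px',ce[i].round(),'n',s[i,4],'bgr',b.round(),'zmax',np.percentile(X[:,2],98).round(3),'top',(t.mean(0).round(4),len(t)) if len(t) else None,'rect mm',np.round(r[0]),np.round(r[1]),round(r[2],1))
E
python3 - <<'E'
from h import *
c=cal("top"); z=np.load("top0.npz"); im,d=z['im'],z['d']; P=cloud(c,d)
print('shelf z',np.median(P[300:340,60:200,2]),P[300:340,60:200,2].std())
bottles(im,P)
# caddy by hue
hsv=cv2.cvtColor(im,cv2.COLOR_BGR2HSV)
sub=np.zeros((420,560),bool); sub[170:275,210:335]=1
m=sub&(hsv[...,1]>80)&(hsv[...,0]<25)
w=m&(P[...,2]>.035)
for nm,q in(('all',m),('walls',w)):
    X=P[q][:,:2].astype(np.float32)*1000; print(nm,q.sum(),cv2.minAreaRect(X))
print('side black obj', plane(cal('side'),222,418,.1), 'dish',P[227,450],'floss',P[155,298],'gripper',P[370,545])
big=cv2.resize(im[150:310,80:430],None,fx=2.28,fy=2.28,interpolation=cv2.INTER_CUBIC)
cv2.imwrite("pics/t0crop.png",np.clip(big*1.8,0,255).astype(np.uint8))
E
```

```text
shelf z 0.00015869591305225287 0.07211240042792616
px [274. 220.] n 1262 bgr [ 51.  80. 106.] zmax 0.05 top None rect mm [583.   8.] [236. 161.] 79.6
px [ 27. 204.] n 614 bgr [49. 67. 43.] zmax 0.047 top None rect mm [619. 697.] [54. 87.] 0.7
px [172. 216.] n 474 bgr [30. 39. 48.] zmax 0.12 top (array([0.5878, 0.2815, 0.1133]), 197) rect mm [588. 283.] [53. 53.] 11.6
px [382. 224.] n 380 bgr [82. 52. 35.] zmax 0.113 top (array([ 0.5729, -0.2871,  0.1087]), 285) rect mm [ 574. -289.] [25. 84.] 37.8
px [397. 274.] n 491 bgr [30. 38. 48.] zmax 0.12 top (array([ 0.4381, -0.3299,  0.1134]), 208) rect mm [ 438. -331.] [52. 52.] 16.7
px [154. 276.] n 509 bgr [29. 38. 48.] zmax 0.12 top (array([0.424 , 0.3226, 0.1132]), 210) rect mm [424. 324.] [53. 53.] 32.0
px [194. 280.] n 475 bgr [84. 55. 38.] zmax 0.12 top (array([0.4151, 0.2156, 0.1135]), 206) rect mm [415. 216.] [52. 53.] 62.2
px [114. 281.] n 562 bgr [73. 45. 32.] zmax 0.12 top (array([0.4098, 0.4286, 0.1128]), 219) rect mm [409. 429.] [52. 53.] 75.1
px [  7. 308.] n 380 bgr [ 94. 101. 100.] zmax 0.058 top None rect mm [331. 723.] [67. 41.] 3.6
px [548. 361.] n 337 bgr [12. 25. 41.] zmax 0.12 top (array([ 0.2213, -0.717 ,  0.1113]), 53) rect mm [ 222. -725.] [17. 55.] 37.5
all 5235 ((579.0025024414062, 9.283645629882812), (248.506103515625, 178.61441040039062), 79.20610046386719)
walls 1227 ((575.6807250976562, 8.981941223144531), (235.9979248046875, 173.0869598388672), 79.72518157958984)
side black obj [ 0.21478485 -0.67782907  0.1       ] dish [ 0.57211573 -0.49937812  0.00470997] floss [ 0.77203806 -0.061934    0.02093306] gripper [ 0.19760834 -0.70878492  0.07646857]
```

View pics/t0crop.png

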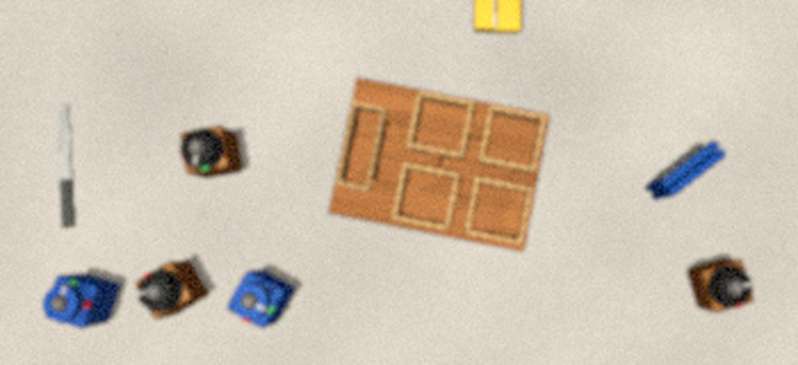

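The crop shows the caddy turned about -10.5° with its slot on the left (+y) end, empty sockets, three amber bottles and two blue decoys. Depth agrees well: tops are 0.120 m high and rects are 52 mm. A fourth amber object 0.12 m high sits near (0.22,-0.72), partly hidden by the gripper. I'll move towards the near bottle and rescan.

```bash
python3 -m handwheel '[0.123,0.196,0,0,0,0.0646,0.123,0.196,0,0,0,0.0646,0.123,0.196,0,0,0,0.0646,0.123,0.196,0,0,0,0.0646,0.123,0.196,0,0,0,0.0646]' 0.75 30 && python3 -m handwheel '[0.123,0.196,0,0,0,0.0646,0.123,0.196,0,0,0,0.0646,0.123,0.196,0,0,0,0.0646,0.123,0.196,0,0,0,0.0646,0.123,0.196,0,0,0,0.0646]'
cat >> h.py <<'E'
def caddy(P):
    "centre and yaw from wall-top points"
    m=((P[...,2]>.035)&(P[...,2]<.055)).astype(np.uint8); m[:,:210]=0; m[:,340:]=0; m[:170]=0; m[275:]=0
    X=P[m>0][:,:2]; best=None
    a=np.radians(-10.5)
    for _ in range(3):
        c,s=np.cos(a),np.sin(a); L=X@np.array([[c,-s],[s,c]])
        lo=np.percentile(L,1,axis=0);hi=np.percentile(L,99,axis=0)
        e=L[L[:,0]<lo[0]+4e-3] if 0 else None
        break
    r=cv2.minAreaRect((X*1000).astype(np.float32)); return r,len(X),lo,hi,a
E
python3 - <<'E'
from h import *
s=ctrl.get_state(); print(s['time'],s['eef_pos'],s['tcp_rot'],s['qpos'].round(2),s['opening'])
im,d,c,P,hsv=scan("s1"); bottles(im,P)
# caddy: wall centroids per socket hole using floor pixels
z=np.load("top0.npz"); P0=cloud(c,z['d'])
r,n,lo,hi,a=caddy(P0); print(r,n,lo,hi)
m=((P0[...,2]>.036)&(P0[...,2]<.056)).astype(np.uint8); m[:,:210]=0; m[:,340:]=0; m[:170]=0; m[275:]=0
m=cv2.morphologyEx(m,cv2.MORPH_CLOSE,np.ones((3,3),np.uint8))
cs,h=cv2.findContours(m,cv2.RETR_CCOMP,cv2.CHAIN_APPROX_NONE)
for k,hh in zip(cs,h[0]):
    if len(k)<20: continue
    W=np.array([plane(c,u,v,.046)[:2] for u,v in k[:,0]])*1000
    r=cv2.minAreaRect(W.astype(np.float32)); print('hole' if hh[3]>=0 else 'outer',len(k),np.round(r[0],1),np.round(r[1],1),round(r[2],1))
E
```

```text
time: 0.52
eef_pos: [0.346, -0.4769, 0.2496]
tcp_rot: [0.901, 0.433, 0.0, -0.001]
contact_force: [-0.4, -0.3, 0.1]
opening: 0.751
finger_force: 0.0
time: 0.93
eef_pos: [0.4383, -0.3298, 0.2498]
tcp_rot: [0.763, 0.646, 0.0, -0.0]
contact_force: [0.9, -1.2, -0.9]
opening: 0.75
finger_force: 0.0
0.9333 [ 0.4383068  -0.32980998  0.24984415] [ 7.63430374e-01  6.45890012e-01  3.00550510e-06 -3.96909375e-04] [-0.83  0.01  1.89  0.    1.25 -0.66] 0.7500960779673312
px [274. 220.] n 1258 bgr [ 55.  86. 113.] zmax 0.05 top None rect mm [582.   8.] [236. 160.] 79.6
px [ 27. 203.] n 617 bgr [53. 72. 47.] zmax 0.046 top None rect mm [619. 698.] [54. 90.] 0.8
px [172. 216.] n 472 bgr [33. 43. 52.] zmax 0.12 top (array([0.5877, 0.2816, 0.1131]), 199) rect mm [588. 283.] [52. 52.] 11.6
px [382. 224.] n 380 bgr [88. 57. 39.] zmax 0.114 top (array([ 0.5731, -0.2873,  0.1089]), 282) rect mm [ 574. -289.] [25. 85.] 38.3
px [397. 274.] n 492 bgr [22. 31. 42.] zmax 0.12 top (array([ 0.4381, -0.3301,  0.1133]), 205) rect mm [ 438. -331.] [53. 52.] 17.7
px [154. 276.] n 510 bgr [32. 41. 52.] zmax 0.121 top 
[... 330 characters left out ...]
x [  7. 308.] n 380 bgr [100. 108. 107.] zmax 0.058 top None rect mm [331. 722.] [67. 42.] 5.2
px [548. 362.] n 393 bgr [14. 30. 47.] zmax 0.129 top (array([ 0.2143, -0.7133,  0.1147]), 108) rect mm [ 222. -725.] [16. 55.] 37.0
((582.5491943359375, 7.606742858886719), (236.0994110107422, 160.53387451171875), 79.56006622314453) 1206 [ 0.49168053 -0.00363225] [0.65022106 0.23040589]
outer 326 [582.1   7.7] [235.6 159.8] 79.6
hole 84 [522.8 -65.5] [64.7 64.2] 79.5
hole 84 [538.8  22.5] [64.4 64.8] 79.6
hole 101 [575.2 -30. ] [66.8 66.2] 34.5
hole 92 [589.5  51.7] [66.4 80.1] 80.1
hole 82 [610.9 -81.7] [64.7 64. ] 80.1
hole 86 [599.1 102.5] [36.1 98.2] 79.5
hole 82 [626.8   6.2] [64.5 64.1] 79.9
```

```bash
python3 -m handwheel '[0,-0.008,-0.2,0,0,0,0,0,-0.2,0,0,0,0,0,-0.2,0,0,0,0,0,-0.2,0,0,0,0,0,-0.105,0,0,0]' && python3 -m handwheel '[0,0,0,0,0,0,0,0,0,0,0,0,0,0,0,0,0,0,0,0,0,0,0,0,0,0,0,0,0,0]' 0 35 && python3 -m handwheel '[0,0,0,0,0,0,0,0,0.1,0,0,0,0,0,0.2,0,0,0,0,0,0.2,0,0,0,0,0,0.2,0,0,0]'
```

```text
time: 1.4
eef_pos: [0.436, -0.3309, 0.1101]
tcp_rot: [0.765, 0.644, -0.0, -0.003]
contact_force: [1.4, 0.9, -0.4]
opening: 0.749
finger_force: 0.0
time: 1.82
eef_pos: [0.4383, -0.3333, 0.1158]
tcp_rot: [0.765, 0.644, 0.0, 0.001]
contact_force: [-0.3, 0.4, -2.7]
opening: 0.451
finger_force: 36.1
time: 2.23
eef_pos: [0.4376, -0.3325, 0.2207]
tcp_rot: [0.765, 0.644, 0.0, -0.0]
contact_force: [0.6, -0.0, -2.4]
opening: 0.455
finger_force: 36.2
```

```bash
python3 -m handwheel '[0,0,0.2,0,0,0,0.1445,0.2088,0,0,0,-0.0382,0.1445,0.2088,0,0,0,-0.0382,0.1445,0.2088,0,0,0,-0.0382,0.1445,0.2088,0,0,0,-0.0382]' && python3 -m handwheel '[0.1445,0.2088,0,0,0,-0.0382,0.1445,0.2088,0,0,0,-0.0382,0.1445,0.2088,0,0,0,-0.0382,0.1445,0.2088,0,0,0,-0.0382,0,0,0,0,0,0]' && python3 -m handwheel '[0,0,0,0,0,0]'
python3 - <<'E'
from h import *
s=ctrl.get_state(); q=s['tcp_rot']; print(s['eef_pos'],np.degrees(2*np.arctan2(q[1],q[0])))
im,d,c,P,hsv=scan("s2")
m=((P[...,2]>.1)&(P[...,2]<.2)).astype(np.uint8)
side,ds=imaging.read_camera("side"); cs=cal("side"); Q=cloud(cs,ds)
np.savez("side2.npz",im=side,d=ds)
b=(Q[...,2]>.12)&(Q[...,2]<.2)&(abs(Q[...,0]-.611)<.08)&(abs(Q[...,1]+.082)<.08)
hs=cv2.cvtColor(side,cv2.COLOR_BGR2HSV); am=b&(hs[...,1]>120)&(hs[...,0]<25)
X=Q[am]; print(am.sum(), X.min(0) if am.sum() else 0, X.max(0)if am.sum() else 0, cv2.minAreaRect((X[:,:2]*1000).astype(np.float32)))
cv2.imwrite("pics/side2.png",side)
E
```

```text
time: 2.65
eef_pos: [0.5252, -0.2063, 0.2504]
tcp_rot: [0.838, 0.546, 0.0, 0.001]
contact_force: [0.5, -0.7, -3.3]
opening: 0.451
finger_force: 36.3
time: 3.07
eef_pos: [0.614, -0.0763, 0.25]
tcp_rot: [0.895, 0.445, 0.002, -0.001]
contact_force: [1.1, 1.9, -2.9]
opening: 0.454
finger_force: 35.9
time: 3.15
eef_pos: [0.6118, -0.0803, 0.2496]
tcp_rot: [0.895, 0.446, -0.0, 0.0]
contact_force: [-1.5, -0.0, -2.7]
opening: 0.454
finger_force: 35.9
[ 0.61184486 -0.08027969  0.2496177 ] 52.91974199065627
328 [ 0.58284658 -0.11027143  0.13825628] [ 0.63357264 -0.05431247  0.19958283] ((600.3053588867188, -91.27159881591797), (37.09825134277344, 66.40766906738281), 42.84172821044922)
```

View pics/side2.png

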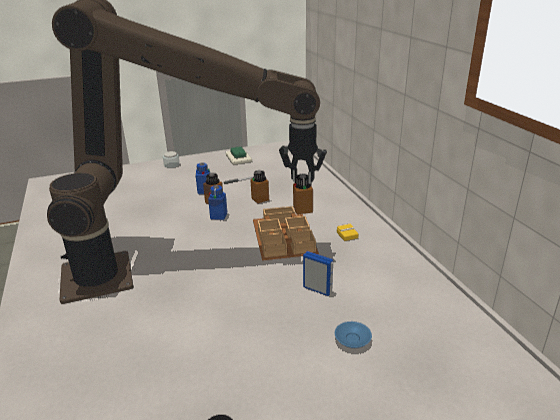

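The bottle hangs upright above the caddy at (303,190), and the fourth bottle's black top shows at the bottom edge (222,418). I'll measure the hanging bottle in the caddy frame.

```bash
cat >> h.py <<'E'
C=np.array([.5815,.0068]); YAW=np.radians(-10.35)
AX=np.array([[np.cos(YAW),np.sin(YAW)],[-np.sin(YAW),np.cos(YAW)]])  # rows: caddy x, y in world
S=[C+np.array(p)@AX for p in((-.045,-.082),(.045,-.082),(-.045,.008),(.045,.008))]; SLOT=C+np.array([0,.098])@AX
def held(target,zlo,zhi,cam="side",load=None):
    "held bottle: centre rel. to target in caddy frame, from amber points"
    if load: z=np.load(load); im,d=z['im'],z['d']
    else: im,d=imaging.read_camera(cam)
    Q=cloud(cal(cam),d); hs=cv2.cvtColor(im,cv2.COLOR_BGR2HSV)
    L=(Q[...,:2]-target)@AX.T*1000
    m=(Q[...,2]>zlo)&(Q[...,2]<zhi)&(abs(L)<60).all(-1)&(hs[...,1]>100)&(hs[...,0]<25)
    X=L[m].astype(np.float32); print('n',m.sum(),'lo',np.percentile(X,[1,4],axis=0).round(1).tolist(),'hi',np.percentile(X,[96,99],axis=0).round(1).tolist(),'zmin',Q[m][:,2].min().round(4))
    f=cv2.convexHull(X); h=f[:,0]; print('hull',cv2.approxPolyDP(f,4,True)[:,0].round(1).tolist())
E
python3 - <<'E'
from h import *
print(np.round(S,4),SLOT.round(4))
held(S[1],.12,.215,load="side2.npz")
z=np.load("s2.npz"); c=cal("top"); P=cloud(c,z['d']); bottles(z['im'],P)
cv2.imwrite("pics/c.png",np.clip(cv2.resize(z['im'][320:420,480:560],None,fx=5,fy=5)*1.8,0,255).astype(np.uint8))
E
```

```text
[[ 0.5225 -0.0658]
 [ 0.611  -0.082 ]
 [ 0.5387  0.0228]
 [ 0.6272  0.0066]] [0.5991 0.1032]
n 430 lo [[-25.8, -25.7], [-24.9, -23.9]] hi [[23.7, 10.7], [24.9, 23.0]] zmin 0.1383
hull [[22.600000381469727, -25.600000381469727], [25.399999618530273, -13.600000381469727], [-24.100000381469727, 26.399999618530273], [-24.100000381469727, -23.299999237060547]]
px [251. 215.] n 586 bgr [ 52.  82. 109.] zmax 0.05 top None rect mm [592.  64.] [121. 160.] 79.7
px [ 27. 203.] n 616 bgr [54. 72. 47.] zmax 0.046 top None rect mm [619. 698.] [54. 88.] 0.7
px [172. 216.] n 475 bgr [33. 44. 52.] zmax 0.121 top (array([0.5879, 0.2816, 0.1133]), 197) rect mm [588. 283.] [52. 52.] 11.2
px [382. 224.] n 381 bgr [88. 57. 39.] zmax 0.113 top (array([ 0.5728, -0.2871,  0.1088]), 283) rect mm [ 574. -289.] [25. 84.] 38.1
px [154. 276.] n 506 bgr [32. 42. 52.] zmax 0.12 top (array([0.424 , 0.3223, 0.1131]), 212) rect mm [424. 324.] [52. 53.] 32.7
px [194. 280.] n 474 bgr [90. 59. 42.] zmax 0.12 top (array([0.415 , 0.2155, 0.1139]), 204) rect mm [415. 216.] [52. 52.] 62.0
px [114. 281.] n 560 bgr [79. 50. 36.] zmax 0.12 top (array([0.4098, 0.4289, 0.1131]), 214) rect mm [409. 430.] [52. 53.] 73.8
px [  7. 308.] n 383 bgr [101. 108. 108.] zmax 0.058 top None rect mm [331. 723.] [67. 44.] 6.4
px [549. 362.] n 387 bgr [15. 30. 47.] zmax 0.129 top (array([ 0.2144, -0.7134,  0.1146]), 109) rect mm [ 222. -724.] [17. 52.] 41.2
```

View pics/c.png

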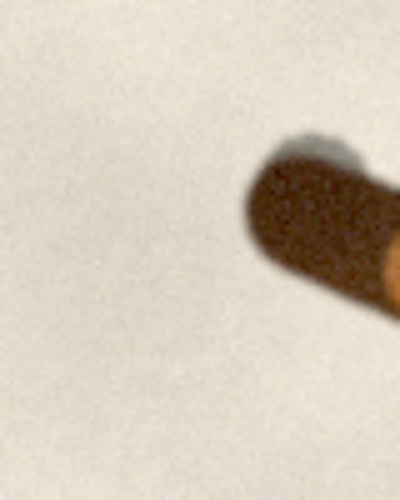

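The object at lower right is a round brown cylinder cut off by the picture edge, so it isn't a square bottle. That leaves three bottles to pack. The held bottle is within 1 mm of socket 1, so I'll lower it.

```bash
python3 -m handwheel '[0,0,-0.2,0,0,0,0,0,-0.2,0,0,0,0,0,-0.15,0,0,0,0,0,-0.1,0,0,0,0,0,0,0,0,0]' && python3 -m handwheel '[0,0,-0.07,0,0,0,0,0,-0.07,0,0,0,0,0,-0.04,0,0,0,0,0,0,0,0,0,0,0,0,0,0,0]'
```

```text
time: 3.67
eef_pos: [0.6078, -0.083, 0.1473]
tcp_rot: [0.897, 0.443, -0.003, -0.003]
contact_force: [-1.8, 0.5, -4.5]
opening: 0.455
finger_force: 36.1
time: 4.08
eef_pos: [0.6113, -0.0824, 0.1251]
tcp_rot: [0.896, 0.444, 0.0, 0.0]
contact_force: [0.2, 0.3, -2.9]
opening: 0.452
finger_force: 36.0
```

```bash
python3 -m handwheel '[0,0,-0.02,0,0,0,0,0,-0.015,0,0,0,0,0,0,0,0,0]' && python3 -m handwheel '[0,0,0,0,0,-0.075,0,0,0,0,0,-0.075,0,0,0,0,0,-0.075,0,0,0,0,0,-0.075,0,0,0,0,0,-0.075]' && python3 -m handwheel '[0,0,0,0,0,-0.075,0,0,0,0,0,-0.075,0,0,0,0,0,-0.075,0,0,0,0,0,-0.075,0,0,0,0,0,-0.075]'
python3 - <<'E'
from h import *
s=ctrl.get_state(); print(s['wrist_torque'],s['qpos'].round(2))
E
```

```text
time: 4.33
eef_pos: [0.6123, -0.0823, 0.1211]
tcp_rot: [0.896, 0.444, 0.001, 0.001]
contact_force: [0.6, 0.1, 0.6]
opening: 0.452
finger_force: 36.3
time: 4.75
eef_pos: [0.611, -0.0816, 0.1206]
tcp_rot: [0.987, 0.162, -0.001, -0.001]
contact_force: [-2.0, 2.0, 1.9]
opening: 0.453
finger_force: 36.4
time: 5.17
eef_pos: [0.611, -0.081, 0.1204]
tcp_rot: [0.991, -0.132, -0.001, -0.001]
contact_force: [-0.9, 3.0, 0.8]
opening: 0.45
finger_force: 36.5
[0.77869174 0.31286783 0.11043748] [-0.3   0.3   1.82  0.    1.03  1.54]
```

```bash
cat > tq.py <<'E'
from plant import ctrl
s=ctrl.get_state(); print('torque',s['wrist_torque'].round(3),'q6',s['qpos'][5].round(3))
E
python3 -m handwheel '[0,0,0,0,0,-0.075,0,0,0,0,0,-0.075,0,0,0,0,0,-0.075,0,0,0,0,0,-0.075,0,0,0,0,0,-0.075]'; python3 tq.py;  python3 -m handwheel '[0,0,0,0,0,-0.07,0,0,0,0,0,-0.07]'; python3 tq.py
```

```text
time: 5.58
eef_pos: [0.6106, -0.0802, 0.1204]
tcp_rot: [0.911, -0.412, -0.002, -0.001]
contact_force: [-5.2, 8.8, 3.7]
opening: 0.454
finger_force: 36.9
torque [1.632 0.898 0.777] q6 2.123
time: 5.75
eef_pos: [0.6117, -0.0814, 0.1205]
tcp_rot: [0.861, -0.509, 0.001, -0.0]
contact_force: [1.8, -0.3, -1.5]
opening: 0.455
finger_force: 36.2
torque [-0.187 -0.379  0.626] q6 2.343
```

```bash
python3 -m handwheel '[0,0,0,0,0,0,0,0,0,0,0,0,0,0,0,0,0,0]' 0.75 && python3 -m handwheel '[0,0,0.1,0,0,0,0,0,0.2,0,0,0,0,0,0.2,0,0,0,0,0,0.2,0,0,0,0,0,0.2,0,0,0]' &&
python3 -m handwheel '[-0.0077,0.1217,0,0,0,0.0756,-0.0077,0.1217,0,0,0,0.0756,-0.0077,0.1217,0,0,0,0.0756,-0.0077,0.1217,0,0,0,0.0756,-0.0077,0.1217,0,0,0,0.0756]' && python3 -m handwheel '[-0.0077,0.1217,0,0,0,0.0756,-0.0077,0.1217,0,0,0,0.0756,-0.0077,0.1217,0,0,0,0.0756,-0.0077,0.1217,0,0,0,0.0756,-0.0077,0.1217,0,0,0,0.0756]' && python3 -m handwheel '[-0.0077,0.1217,0,0,0,0.0756,-0.0077,0.1217,0,0,0,0.0756,-0.0077,0.1217,0,0,0,0.0756,-0.0077,0.1217,0,0,0,0.0756,-0.0077,0.1217,0,0,0,0.0756]' && python3 -m handwheel '[-0.0077,0.1217,0,0,0,0.0756,-0.0077,0.1217,0,0,0,0.0756,-0.0077,0.1217,0,0,0,0.0756,-0.0077,0.1217,0,0,0,0.0756,-0.0077,0.1217,0,0,0,0.0756]' && python3 -m handwheel '[0,0,0,0,0,0]'
python3 - <<'E'
from h import *
s=ctrl.get_state(); q=s['tcp_rot']; print(s['eef_pos'],np.degrees(2*np.arctan2(q[1],q[0])),s['qpos'].round(2))
im,d,c,P,hsv=scan("s3"); bottles(im,P); held(S[1],.06,.09,"top",load="s3.npz")
side,ds=imaging.read_camera("side"); np.savez("side3.npz",im=side,d=ds)
a=im[170:275,210:340]; b=side[180:280,230:350]
a=cv2.resize(a,(520,420),interpolation=cv2.INTER_CUBIC); b=cv2.resize(b,(280,233))
o=np.zeros((420,800,3),np.uint8); o[:,:520]=np.clip(a*1.8,0,255); o[:233,520:]=b; cv2.imwrite("pics/c3.png",o)
E
```

```text
time: 6.0
eef_pos: [0.6117, -0.0825, 0.1205]
tcp_rot: [0.861, -0.508, 0.001, -0.0]
contact_force: [0.5, -0.8, 0.1]
opening: 0.748
finger_force: 0.0
time: 6.42
eef_pos: [0.6112, -0.0825, 0.2565]
tcp_rot: [0.861, -0.508, 0.0, -0.0]
contact_force: [0.5, -0.2, -0.4]
opening: 0.75
finger_force: 0.0
time: 6.83
eef_pos: [0.6055, 0.0095, 0.2553]
tcp_rot: [0.973, -0.231, 0.0, -0.0]
contact_force: [0.5, 0.5, -0.2]
opening: 0.75
finger_force: 0.0
time: 7.25
eef_pos: [0.5998, 0.1009, 0.2552]
tcp_rot: [0.998, 0.063, 0.0, 0.0]
contact_force: [0.7, -0.5, -1.2]
opening: 0.749
finger_force: 0.0
time: 7.67
eef_pos: [0.594, 0.1922, 0.2552]
tcp_rot: [0.936, 0.353, 0.0, 0.0]
contact_force: [-0.1, 0.2, -0.3]
opening: 0.756
finger_force: 0.0
time: 8.08
eef_pos: [0.5883, 0.2835, 0.2552]
tcp_rot: [0.792, 0.611, 0.0, 0.0]
contact_force: [0.6, 1.1, -0.2]
opening: 0.749
finger_force: 0.0
time: 8.17
eef_pos: [0.5878, 0.2854, 0.2551]
tcp_rot: [0.792, 0.611, 0.001, -0.0]
contact_force: [-0.1, -0.5, -0.1]
opening: 0.748
finger_force: 0.0
[0.58778661 0.28542174 0.25509469] 75.3166602032991 [0.3  0.24 1.63 0.   1.28 
[... 527 characters left out ...]
7. 51.] zmax 0.115 top (array([0.4279, 0.3103, 0.1099]), 59) rect mm [427. 320.] [54. 43.] 29.8
px [194. 280.] n 473 bgr [68. 42. 29.] zmax 0.12 top (array([0.4152, 0.2152, 0.1135]), 208) rect mm [415. 217.] [52. 53.] 61.9
px [  7. 308.] n 376 bgr [104. 112. 111.] zmax 0.058 top None rect mm [331. 723.] [67. 42.] 2.5
px [548. 362.] n 398 bgr [15. 31. 49.] zmax 0.128 top (array([ 0.2144, -0.7133,  0.1154]), 104) rect mm [ 222. -724.] [17. 54.] 38.9
n 77 lo [[-28.3, -28.0], [-27.6, -26.2]] hi [[25.1, 27.7], [27.3, 28.4]] zmin 0.0605
hull [[26.799999237060547, 20.700000762939453], [-20.200000762939453, 27.700000762939453], [-26.899999618530273, -20.700000762939453], [17.5, -27.899999618530273]]
```

View pics/c3.png

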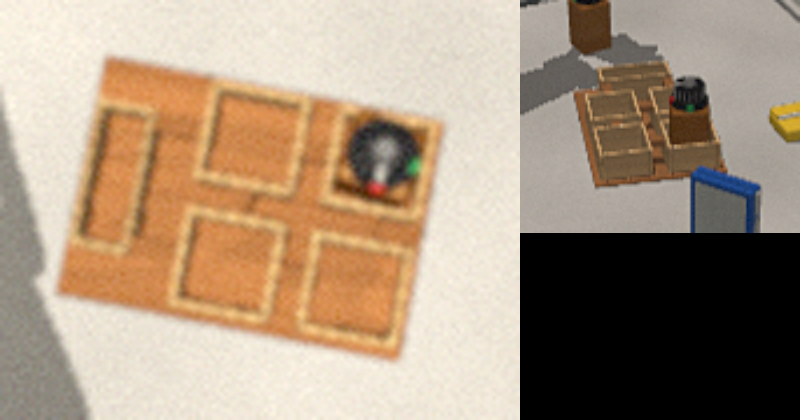

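The picture shows bottle one in socket 1 at (383,150), seated with its white line at the red mark (378,188). Bottle A hasn't moved, so I'll grasp it.

```bash
python3 -m handwheel '[0,-0.011,-0.2,0,0,0,0,0,-0.2,0,0,0,0,0,-0.2,0,0,0,0,0,-0.2,0,0,0,0,0,-0.135,0,0,0]' && python3 -m handwheel '[0,0,0,0,0,0,0,0,0,0,0,0,0,0,0,0,0,0,0,0,0,0,0,0,0,0,0,0,0,0]' 0 35 && python3 -m handwheel '[0,0,0,0,0,0,0,0,0.15,0,0,0,0,0,0.25,0,0,0,0,0,0.25,0,0,0,0,0,0.25,0,0,0]'
```

```text
time: 8.68
eef_pos: [0.5871, 0.2793, 0.1113]
tcp_rot: [0.795, 0.607, -0.002, -0.0]
contact_force: [-0.8, -0.6, -1.2]
opening: 0.748
finger_force: 0.0
time: 9.1
eef_pos: [0.5891, 0.2813, 0.1163]
tcp_rot: [0.794, 0.608, 0.001, 0.001]
contact_force: [-1.4, -0.8, -2.7]
opening: 0.452
finger_force: 36.1
time: 9.52
eef_pos: [0.5877, 0.2811, 0.2511]
tcp_rot: [0.794, 0.608, -0.0, -0.0]
contact_force: [0.5, 1.1, -2.2]
opening: 0.452
finger_force: 36.3
```

```bash
python3 -m handwheel '[0.033,-0.229,0,0,0,-0.03,0.033,-0.229,0,0,0,-0.03,0.033,-0.229,0,0,0,-0.03,0.033,-0.229,0,0,0,-0.03]' && python3 -m handwheel '[0.033,-0.229,0,0,0,-0.03,0.033,-0.229,0,0,0,-0.03,0.033,-0.229,0,0,0,-0.03,0.033,-0.229,0,0,0,-0.03]' && python3 -m handwheel '[0,0,0,0,0,0,0,0,0,0,0,0]'
python3 - <<'E'
from h import *
s=ctrl.get_state(); q=s['tcp_rot']; print(s['eef_pos'],np.degrees(2*np.arctan2(q[1],q[0])),s['qpos'].round(2)); held(S[3],.125,.217)
E
```

```text
time: 9.85
eef_pos: [0.6079, 0.1427, 0.2506]
tcp_rot: [0.848, 0.53, 0.001, 0.0]
contact_force: [0.0, -0.1, -3.1]
opening: 0.454
finger_force: 36.5
time: 10.18
eef_pos: [0.6277, 0.0048, 0.2502]
tcp_rot: [0.894, 0.448, 0.0, 0.0]
contact_force: [0.8, 0.3, -3.3]
opening: 0.452
finger_force: 36.4
time: 10.35
eef_pos: [0.628, 0.0045, 0.25]
tcp_rot: [0.894, 0.447, 0.0, -0.0]
contact_force: [-0.6, -0.5, -3.3]
opening: 0.452
finger_force: 36.8
[0.62798538 0.00453163 0.24999922] 53.12491899942445 [-0.15  0.18  1.7   0.    1.26  0.49]
n 384 lo [[-23.6, -27.3], [-22.6, -25.5]] hi [[24.7, 6.8], [25.5, 14.0]] zmin 0.1402
hull [[23.700000762939453, -27.5], [26.5, -14.300000190734863], [-20.799999237060547, 21.399999618530273], [-22.200000762939453, -23.799999237060547], [-17.0, -29.100000381469727]]
```

```bash
python3 -m handwheel '[-0.007,0.007,-0.2,0,0,0,0,0,-0.2,0,0,0,0,0,-0.15,0,0,0,0,0,-0.1,0,0,0,0,0,0,0,0,0]' && python3 -m handwheel '[0,0,-0.07,0,0,0,0,0,-0.06,0,0,0,0,0,-0.04,0,0,0,0,0,-0.02,0,0,0,0,0,-0.015,0,0,0]' && python3 -m handwheel '[0,0,0,0,0,0]' && python3 -m handwheel '[0,0,0,0,0,-0.075,0,0,0,0,0,-0.075,0,0,0,0,0,-0.075,0,0,0,0,0,-0.075,0,0,0,0,0,-0.075]' && python3 -m handwheel '[0,0,0,0,0,-0.075,0,0,0,0,0,-0.075,0,0,0,0,0,-0.075,0,0,0,0,0,-0.075,0,0,0,0,0,-0.075]'; python3 tq.py
```

```text
time: 10.82
eef_pos: [0.6289, 0.0073, 0.1563]
tcp_rot: [0.893, 0.45, 0.001, 0.003]
contact_force: [-1.2, -2.6, 6.3]
opening: 0.449
finger_force: 42.2
time: 11.23
eef_pos: [0.6335, 0.0039, 0.1542]
tcp_rot: [0.892, 0.451, 0.001, 0.007]
contact_force: [-44.1, -11.4, 107.1]
opening: 0.453
finger_force: 101.0
time: 11.32
eef_pos: [0.6335, 0.0039, 0.1543]
tcp_rot: [0.892, 0.451, 0.001, 0.007]
contact_force: [-41.8, -11.0, 99.3]
opening: 0.452
finger_force: 98.3
time: 11.73
eef_pos: [0.6318, 0.0147, 0.1548]
tcp_rot: [0.986, 0.169, 0.004, -0.006]
contact_force: [-45.5, 20.0, 104.0]
opening: 0.454
finger_force: 101.9
time: 12.15
eef_pos: [0.6441, 0.0179, 0.1554]
tcp_rot: [0.992, -0.126, 0.023, -0.012]
contact_force: [-10.5, 27.6, 76.9]
opening: 0.452
finger_force: 75.2
torque [6.25  1.127 0.692] q6 1.673
```

The bottle landed on a wall, because I chained too many moves without checking the force. I'll lift and look.

```bash
python3 -m handwheel '[0,0,0.1,0,0,0,0,0,0.15,0,0,0,0,0,0.2,0,0,0,0,0,0.2,0,0,0,0,0,0.2,0,0,0]' - 35 && python3 -m handwheel '[0,0,0,0,0,0]'
python3 - <<'E'
from h import *
s=ctrl.get_state(); q=s['tcp_rot']; print(s['eef_pos'],np.degrees(2*np.arctan2(q[1],q[0])),s['qpos'].round(2)); 
side,ds=imaging.read_camera("side"); np.savez("side4.npz",im=side,d=ds)
im,d,c,P,hsv=scan("s4"); r=caddy(P)[0]; print(r); bottles(im,P)
b=cv2.resize(side[100:280,230:350],(400,600),interpolation=cv2.INTER_CUBIC); a=np.clip(cv2.resize(im[160:280,200:345],(400,331))*1.8,0,255).astype(np.uint8)
o=np.zeros((600,800,3),np.uint8); o[:,:400]=b; o[:331,400:]=a; cv2.imwrite("pics/c4.png",o)
E
```

```text
time: 12.57
eef_pos: [0.6261, 0.0096, 0.2504]
tcp_rot: [0.993, -0.122, -0.0, -0.0]
contact_force: [0.3, -0.8, -3.0]
opening: 0.452
finger_force: 44.8
time: 12.65
eef_pos: [0.6301, 0.0089, 0.2581]
tcp_rot: [0.992, -0.122, 0.008, -0.0]
contact_force: [2.2, 0.1, -0.9]
opening: 0.452
finger_force: 44.8
[0.63013437 0.00894253 0.25807372] -14.025775087511589 [-0.15  0.18  1.69  0.    1.26  1.67]
((580.1001586914062, -2.7214431762695312), (214.69027709960938, 160.35560607910156), 79.89044952392578)
px [ 27. 203.] n 607 bgr [54. 73. 47.] zmax 0.046 top None rect mm [619. 698.] [54. 89.] 1.1
px [253. 201.] n 108 bgr [ 46.  75. 106.] zmax 0.049 top None rect mm [632.  67.] [60. 28.] 80.4
px [305. 217.] n 744 bgr [41. 61. 79.] zmax 0.124 top (array([ 0.6102, -0.0811,  0.1179]), 208) rect mm [567. -74.] [ 70. 160.] 79.5
px [382. 224.] n 379 bgr [89. 58. 40.] zmax 0.113 top (array([ 0.5727, -0.2869,  0.1087]), 280) rect mm [ 573. -288.] [25. 84.] 37.9
px [154. 276.] n 506 bgr [33. 42. 53.] zmax 0.121 top (array([0.4241, 0.3225, 0.1134]), 209) rect mm [424. 323.] [52. 52.] 32.1
px [194. 280.] n 477 bgr [91. 60. 43.] zmax 0.12 top (array([0.4151, 0.2159, 0.1135]), 203) rect mm [415. 217.] [53. 52.] 61.9
px [114. 281.] n 564 bgr [80. 50. 36.] zmax 0.119 top (array([0.4098, 0.4287, 0.1132]), 216) rect mm [409. 430.] [53. 53.] 74.1
px [  7. 308.] n 381 bgr [102. 109. 108.] zmax 0.057 top None rect mm [331. 723.] [67. 40.] 3.5
px [549. 362.] n 394 bgr [15. 30. 48.] zmax 0.129 top (array([ 0.2146, -0.7135,  0.1152]), 105) rect mm [ 222. -725.] [17. 54.] 36.9
```

View pics/c4.png

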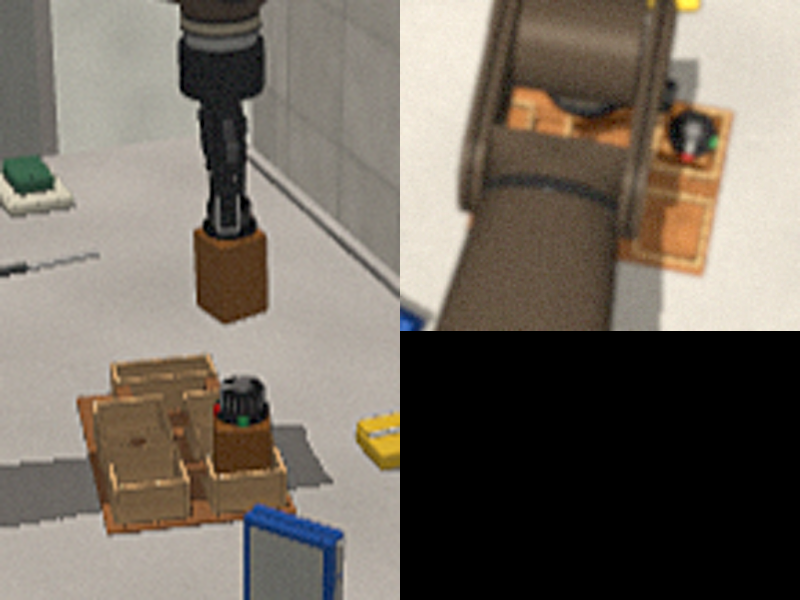

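The bottle is still held at (232,270), turned in yaw, and bottle one is undisturbed. I'll measure the held bottle's yaw, tilt and offset.

```bash
cat >> h.py <<'E'
def heldpose(tcp,load=None,cam="side",below=.03,half=.06):
    "visible faces of held amber bottle: k-means on normals -> face planes; centre = face - 26 mm"
    if load: z=np.load(load); im,d=z['im'],z['d']
    else: im,d=imaging.read_camera(cam)
    Q=cloud(cal(cam),d.astype(float)); hs=cv2.cvtColor(im,cv2.COLOR_BGR2HSV)
    m=(abs(Q[...,:2]-tcp[:2])<half).all(-1)&(Q[...,2]<tcp[2]-below)&(Q[...,2]>max(tcp[2]-.125,.052))&(hs[...,1]>100)&(hs[...,0]<25)
    K=cv2.erode(m.astype(np.uint8),np.ones((3,3),np.uint8))>0
    X=Q[K]; print('n',len(X),'z',X[:,2].min().round(4),Q[m][:,2].max().round(4), 'zmin all',Q[m][:,2].min().round(4))
    left=X; rng=np.random.default_rng(0); N=[]
    for k in range(2):
        best=None
        for _ in range(400):
            p=left[rng.choice(len(left),3,replace=False)]; n=np.cross(p[1]-p[0],p[2]-p[0]); l=np.linalg.norm(n)
            if l<1e-5: continue
            n/=l; i=abs((left-p[0])@n)<.0015
            if best is None or i.sum()>best.sum(): best=i
        F=left[best]; f0=F.mean(0); n=np.linalg.svd(F-f0)[2][2]
        o=-cal(cam)['R'].T@cal(cam)['t']
        if n@(o-f0)<0: n=-n
        print('face',len(F),'normal az',np.degrees(np.arctan2(n[1],n[0])).round(1),'elev',np.degrees(np.arcsin(n[2])).round(1),'centroid',f0.round(4)); N.append((n,f0))
        left=left[~best]
        if len(left)<25: break
    if len(N)==2:
        A=np.array([N[0][0][:2],N[1][0][:2]])
        z=N[0][1][2]; b=[n[:2]@f[:2]-n[2]*(z-f[2])-.026 for n,f in N]
        if abs(A[0]@A[1])<.3: print('centre xy',np.linalg.solve(A,b).round(4),'rel tcp mm',((np.linalg.solve(A,b)-tcp[:2])*1000).round(1))
E
python3 - <<'E'
from h import *
heldpose(ctrl.get_state()['eef_pos'],"side4.npz")
print('ref: first bottle held'); heldpose(np.array([.6118,-.0803,.2496]),"side2.npz")
E
```

```text
n 295 z 0.1595 0.2207 zmin all 0.1533
face 90 normal az -77.3 elev -2.4 centroid [ 0.6376 -0.0158  0.1867]
face 67 normal az -166.7 elev -0.8 centroid [ 6.127e-01 -5.000e-04  1.866e-01]
centre xy [0.6368 0.0107] rel tcp mm [9.4 1.8]
ref: first bottle held
n 340 z 0.1417 0.2196 zmin all 0.1383
face 143 normal az -100.8 elev -3.1 centroid [ 0.6054 -0.1012  0.1807]
face 73 normal az -102.4 elev -2.1 centroid [ 0.6062 -0.1039  0.1769]
```

```bash
python3 -m handwheel '[0,0,0,0,0,0.0745,0,0,0,0,0,0.0745,0,0,0,0,0,0.0745,0,0,0,0,0,0.0745,0,0,0,0,0,0.0745]' && python3 -m handwheel '[0,0,0,0,0,0.0745,0,0,0,0,0,0.0745,0,0,0,0,0,0.0745,0,0,0,0,0,0.0745,0,0,0,0,0,0.0745]' && python3 -m handwheel '[0,0,0,0,0,0,0,0,0,0,0,0,0,0,0,0,0,0]'
python3 - <<'E'
from h import *
for k in range(2):
    s=ctrl.get_state(); q=s['tcp_rot']; print(s['eef_pos'],q,np.degrees(2*np.arctan2(q[1],q[0])))
    heldpose(s['eef_pos'])
held(S[3],.125,.225)
E
```

```text
time: 13.17
eef_pos: [0.6252, 0.0085, 0.2452]
tcp_rot: [0.985, 0.171, -0.003, -0.001]
contact_force: [-0.8, 0.1, -2.8]
opening: 0.451
finger_force: 44.8
time: 13.58
eef_pos: [0.6252, 0.0084, 0.2452]
tcp_rot: [0.894, 0.448, -0.002, -0.002]
contact_force: [0.1, -0.2, -2.9]
opening: 0.45
finger_force: 44.8
time: 13.83
eef_pos: [0.6261, 0.0079, 0.2471]
tcp_rot: [0.896, 0.444, -0.001, -0.001]
contact_force: [-0.3, -0.4, -2.6]
opening: 0.447
finger_force: 44.8
[0.62605292 0.00794113 0.24707275] [ 8.95900204e-01  4.44253116e-01 -1.12629397e-03 -8.51527253e-04] 52.75118312748331
n 292 z 0.144 0.2168 zmin all 0.1403
face 111 normal az -98.9 elev -4.4 centroid [ 0.6207 -0.0121  0.1787]
face 71 normal az -105.4 elev -3.5 centroid [ 0.6183 -0.0077  0.1862]
[0.62624679 0.00780764 0.24755452] [ 8.95813807e-01  4.44428365e-01 -8.24314118e-04 -6.09767317e-04] 52.77357290962922
n 301 z 0.1454 0.2175 zmin all 0.1401
face 112 normal az -99.0 elev -0.4 centroid [ 0.6211 -0.0117  0.1815]
face 76 normal az -97.9 elev -0.3 centroid [ 0.6184 -0.0082  0.1797]
n 442 lo [[-27.5, -24.6], [-27.0, -23.1]] hi [[20.5, 22.4], [22.9, 28.3]] zmin 0.1419
hull [[20.899999618530273, -25.600000381469727], [23.399999618530273, -13.600000381469727], [-25.0, 31.100000381469727], [-25.299999237060547, -22.299999237060547]]
```

Run:
```python
from h import *
for f in("side0.npz","side3.npz"):
    z=np.load(f); im,d=z['im'],z['d']; Q=cloud(cal("side"),d.astype(float)); L=(Q[...,:2]-C)@AX.T*1000
    hs=cv2.cvtColor(im,cv2.COLOR_BGR2HSV); m=(abs(L[...,0])<100)&(abs(L[...,1])<140)&(hs[...,0]<25)&(hs[...,1]>70)
    for a,b in((.041,.052),(.0,.012)):
        X=L[m&(Q[...,2]>a)&(Q[...,2]<b)]
        print(f,a,len(X),'pct',np.percentile(X,[.5,2,98,99.5],axis=0).round(1).tolist())
    X=L[m&(Q[...,2]>.043)&(Q[...,2]<.052)]; h=np.histogram(X[:,0],np.arange(-90,92,4)); print(h[0])
    h=np.histogram(X[:,1],np.arange(-130,132,4)); print(h[0])
z=np.load("side0.npz");Q=cloud(cal("side"),z['d'].astype(float));print('shelf',np.median(Q[300:330,400:430,2]),np.median(Q[240:300,150:200,2]))
```

```text
side0.npz 0.041 816 pct [[-80.6, -118.6], [-79.5, -117.2], [75.9, 117.9], [77.5, 119.8]]
side0.npz 0.0 365 pct [[-88.8, -124.8], [-88.3, -123.9], [82.8, 114.2], [84.9, 121.4]]
[ 0  0 21 13 14  7  8 13 10 24 25 21 23 14 14  9 15 18 37 31 10 10  8 10
 27 37 20 18 13 14 14 14 24 21 21 12 11 12  7 10 12 37  2  0  0]
[ 0  0  9 44 44  8  9  7  6  4  8  5 11  3  6  8  3  8 11 30 48 14  2  2
 10 33 42 24  7  4  4  5  6  7  5  6  5  6  3  3  1 15 42 18  5  1  5  2
  5  3  4 15 30 23  2  2  1  1  2  4 14 14 11  1  0]
side3.npz 0.041 732 pct [[-80.7, -118.7], [-80.0, -117.4], [74.3, 119.1], [76.5, 121.0]]
side3.npz 0.0 404 pct [[-88.7, -124.4], [-88.4, -123.1], [81.2, 121.3], [84.8, 128.5]]
[ 0  0 26 26 12 11  8 10 14 17 27 22 22 15 16 17 14 15 32 27 13 10 10  9
 23 41 18 21 10 14 14 13 19 15 19  2  7  2  4  3  2 14  1  0  0]
[ 0  1  7 45 45 18 16  8 10  9  7 11  7 11  8  2  3  5  5 24 25  8  1  2
  3 26 30  9  3  2  5  5  4  6  6  2 10  3  5  3  2 10 30 22  2  2  4  3
  5  4  6 11 30 18  8  2  0  1  2  4 18 19 11  1  0]
shelf 0.00211431367676013 0.003723586228563941
```

```bash
python3 -m handwheel '[0,-0.013,-0.15,0,0,0,0,0,-0.15,0,0,0,0,0,-0.15,0,0,0,0,0,-0.1,0,0,0,0,0,0,0,0,0]' && python3 -m handwheel '[0,0,0,0,0,0,0,0,0,0,0,0]'
python3 - <<'E'
from h import *
s=ctrl.get_state(); print(s['eef_pos']); held(S[3],.06,.14)
E
```

```text
time: 14.4
eef_pos: [0.6239, 0.0058, 0.1614]
tcp_rot: [0.896, 0.445, -0.004, -0.003]
contact_force: [-0.9, -0.1, -2.9]
opening: 0.451
finger_force: 44.8
time: 14.57
eef_pos: [0.6276, 0.0054, 0.1678]
tcp_rot: [0.896, 0.445, 0.001, 0.001]
contact_force: [-1.1, -0.3, -3.0]
opening: 0.454
finger_force: 44.8
[0.62764902 0.00536923 0.16781627]
n 296 lo [[-25.8, -26.8], [-25.2, -25.3]] hi [[21.8, 22.6], [22.5, 25.5]] zmin 0.062
hull [[21.299999237060547, -24.200000762939453], [22.799999237060547, -17.600000381469727], [-23.899999618530273, 29.399999618530273], [-24.200000762939453, -26.100000381469727], [14.0, -28.799999237060547]]
```

```bash
python3 -m handwheel '[0,0,-0.05,0,0,0,0,0,-0.05,0,0,0,0,0,-0.05,0,0,0,0,0,-0.04,0,0,0,0,0,0,0,0,0]'
```

```text
time: 15.03
eef_pos: [0.6253, 0.0057, 0.1353]
tcp_rot: [0.895, 0.445, -0.002, -0.001]
contact_force: [0.4, 0.3, -2.2]
opening: 0.454
finger_force: 44.7
```

```bash
python3 -m handwheel '[0,0,-0.04,0,0,0,0,0,-0.04,0,0,0,0,0,-0.03,0,0,0,0,0,0,0,0,0,0,0,0,0,0,0]'
```

```text
time: 15.45
eef_pos: [0.6265, 0.0056, 0.1207]
tcp_rot: [0.895, 0.445, -0.0, -0.0]
contact_force: [0.2, 0.2, -2.5]
opening: 0.452
finger_force: 44.7
```

```bash
python3 -m handwheel '[0,0,-0.01,0,0,0,0,0,-0.01,0,0,0,0,0,-0.008,0,0,0,0,0,0,0,0,0,0,0,0,0,0,0]'
```

```text
time: 15.87
eef_pos: [0.6267, 0.0055, 0.1171]
tcp_rot: [0.895, 0.445, -0.0, 0.0]
contact_force: [-0.6, -0.0, -2.1]
opening: 0.454
finger_force: 44.7
```

```bash
python3 -m handwheel '[0,0,-0.008,0,0,0,0,0,-0.007,0,0,0,0,0,0,0,0,0]'
```

```text
time: 16.12
eef_pos: [0.6273, 0.0059, 0.1166]
tcp_rot: [0.895, 0.445, 0.001, -0.0]
contact_force: [-2.9, 1.7, 5.3]
opening: 0.451
finger_force: 47.1
```

Contact with the floor at 5 N. Now I'll turn the collar clockwise.

```bash
python3 -m handwheel '[0,0,0,0,0,-0.075,0,0,0,0,0,-0.075,0,0,0,0,0,-0.075,0,0,0,0,0,-0.075,0,0,0,0,0,-0.075]' - 35; python3 tq.py;  python3 -m handwheel '[0,0,0,0,0,-0.075,0,0,0,0,0,-0.075,0,0,0,0,0,-0.075,0,0,0,0,0,-0.075,0,0,0,0,0,-0.075]'; python3 tq.py
```

```text
time: 16.53
eef_pos: [0.6265, 0.0062, 0.1166]
tcp_rot: [0.986, 0.164, -0.001, -0.001]
contact_force: [-4.9, 3.5, 6.6]
opening: 0.451
finger_force: 47.9
torque [0.56  0.917 0.242] q6 1.089
time: 16.95
eef_pos: [0.6264, 0.0076, 0.1168]
tcp_rot: [0.992, -0.13, -0.001, -0.002]
contact_force: [-4.5, 6.4, 9.1]
opening: 0.453
finger_force: 49.8
torque [1.298 1.029 0.242] q6 1.678
```

```bash
python3 -m handwheel '[0,0,0,0,0,-0.075,0,0,0,0,0,-0.075,0,0,0,0,0,-0.075,0,0,0,0,0,-0.075,0,0,0,0,0,-0.075]'; python3 tq.py;  python3 -m handwheel '[0,0,0,0,0,-0.07,0,0,0,0,0,-0.07]'; python3 tq.py
```

```text
time: 17.37
eef_pos: [0.6298, 0.0045, 0.1169]
tcp_rot: [0.912, -0.41, 0.005, 0.0]
contact_force: [0.9, -0.8, 2.1]
opening: 0.455
finger_force: 41.8
torque [-0.25  -0.332  0.222] q6 2.265
time: 17.53
eef_pos: [0.6296, 0.0032, 0.117]
tcp_rot: [0.862, -0.508, 0.005, 0.001]
contact_force: [2.3, -6.2, 2.9]
opening: 0.454
finger_force: 41.7
torque [-1.113 -0.366  0.588] q6 2.485
```

```bash
python3 -m handwheel '[0,0,0,0,0,-0.07,0,0,0,0,0,-0.06]'; python3 tq.py; python3 -m handwheel '[0,0,0,0,0,0,0,0,0,0,0,0,0,0,0,0,0,0]' 0.75 && python3 -m handwheel '[0,0,0.1,0,0,0,0,0,0.2,0,0,0,0,0,0.2,0,0,0,0,0,0.2,0,0,0,0,0,0.2,0,0,0]' && python3 -m handwheel '[-0.15,0.2,0,0,0,0.0745,-0.15,0.2,0,0,0,0.0745,-0.15,0.2,0,0,0,0.0745,-0.15,0.2,0,0,0,0.0745,-0.15,0.2,0,0,0,0.0745]' && python3 -m handwheel '[-0.12,0.2,0,0,0,0.0745,-0.12,0.2,0,0,0,0.0745,-0.12,0.2,0,0,0,0.0745,-0.12,0.2,0,0,0,0.0745,-0.12,0.2,0,0,0,0.0745]' && python3 -m handwheel '[0,0.03,0,0,0,0.0745,0,0,0,0,0,0.0745,0,0,0,0,0,0.0745,0,0,0,0,0,0.0745,0,0,0,0,0,0.0745]' && python3 -m handwheel '[0,0,0,0,0,0.0745,0,0,0,0,0,0.0745,0,0,0,0,0,0.0745,0,0,0,0,0,0.0745,0,0,0,0,0,0]'
python3 - <<'E'
from h import *
s=ctrl.get_state(); q=s['tcp_rot']; print(s['eef_pos'],np.degrees(2*np.arctan2(q[1],q[0])),s['qpos'].round(2))
im,d,c,P,hsv=scan("s5"); bottles(im,P)
a=im[170:275,210:340]; cv2.imwrite("pics/c5.png",np.clip(cv2.resize(a,(650,525),interpolation=cv2.INTER_CUBIC)*1.8,0,255).astype(np.uint8))
E
```

```text
time: 17.7
eef_pos: [0.6284, 0.0039, 0.1168]
tcp_rot: [0.805, -0.593, 0.003, 0.0]
contact_force: [-2.0, 0.2, 3.0]
opening: 0.455
finger_force: 41.7
torque [0.334 0.234 0.738] q6 2.688
time: 17.95
eef_pos: [0.6268, 0.0056, 0.1149]
tcp_rot: [0.806, -0.592, 0.0, -0.0]
contact_force: [0.1, 0.3, 0.3]
opening: 0.75
finger_force: 0.0
time: 18.37
eef_pos: [0.6265, 0.0057, 0.2509]
tcp_rot: [0.806, -0.592, -0.0, 0.0]
contact_force: [-0.1, -0.4, -0.0]
opening: 0.751
finger_force: 0.0
time: 18.78
eef_pos: [0.5129, 0.1567, 0.2498]
tcp_rot: [0.943, -0.332, 0.0, -0.0]
contact_force: [-0.5, 0.9, 0.4]
opening: 0.752
finger_force: 0.0
time: 19.2
eef_pos: [0.423, 0.3068, 0.2499]
tcp_rot: [0.999, -0.046, 0.0, -0.0]
contact_force: [0.1, 1.1, 0.3]
opening: 0.747
finger_force: 0.0
time: 19.62
eef_pos: [0.4239, 0.3103, 0.2497]
tcp_rot: [0.97, 0.245, -0.0, -0.0]
contact_force: [-0.3, 0.4, 0.6]
opening: 0.746
finger_force: 0.0
time: 20.03
eef_pos: [0.4241, 0.3101, 0.2497]
tcp_rot: [0.887, 0.461, 0.0, -0.0]
contact_force: [0.2, 0.7, -0.2]
opening: 0.751
finger_force: 0.0
[0.42409354 0.31006049 0.24972393] 54.8
[... 194 characters left out ...]
 204.] n 615 bgr [51. 69. 44.] zmax 0.046 top None rect mm [619. 697.] [55. 87.] 1.2
px [382. 224.] n 380 bgr [84. 54. 37.] zmax 0.114 top (array([ 0.5728, -0.287 ,  0.1089]), 285) rect mm [ 574. -288.] [25. 84.] 38.0
px [155. 277.] n 464 bgr [22. 31. 41.] zmax 0.12 top (array([0.4225, 0.3214, 0.1135]), 186) rect mm [424. 324.] [52. 53.] 32.2
px [194. 280.] n 473 bgr [66. 40. 26.] zmax 0.12 top (array([0.4152, 0.2154, 0.1134]), 207) rect mm [414. 217.] [53. 54.] 62.4
px [  7. 308.] n 383 bgr [ 96. 103. 103.] zmax 0.058 top None rect mm [331. 723.] [67. 41.] 2.4
px [549. 362.] n 394 bgr [13. 28. 44.] zmax 0.129 top (array([ 0.2147, -0.7132,  0.1149]), 112) rect mm [ 222. -724.] [17. 54.] 38.6
```

View pics/c5.png

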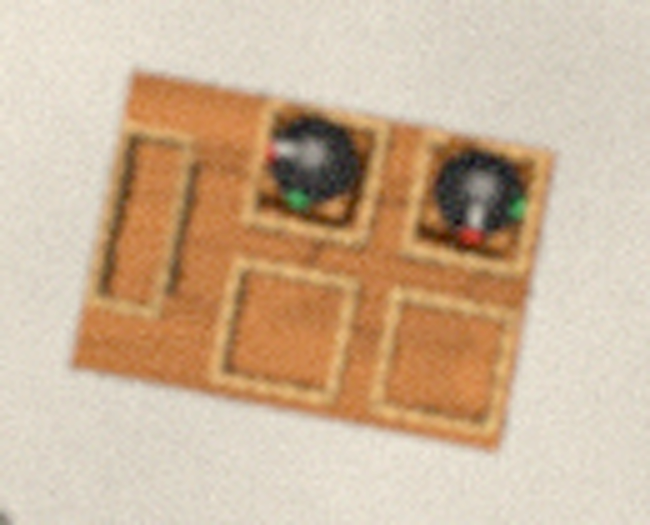

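Both bottles sit in their sockets with white lines at red, at (285,152) and (472,225). Bottle B hasn't moved, so I'll grasp it.

```bash
python3 -m handwheel '[0,0.092,-0.2,0,0,0,0,0,-0.2,0,0,0,0,0,-0.2,0,0,0,0,0,-0.2,0,0,0,0,0,-0.09,0,0,0]' && python3 -m handwheel '[0,0,0,0,0,0,0,0,0,0,0,0]' && python3 -m handwheel '[0,0,0,0,0,0,0,0,0,0,0,0,0,0,0,0,0,0,0,0,0,0,0,0,0,0,0,0,0,0]' 0 35 && python3 -m handwheel '[0,0,0,0,0,0,0,0,0.15,0,0,0,0,0,0.25,0,0,0,0,0,0.25,0,0,0,0,0,0.25,0,0,0]'
```

```text
time: 20.5
eef_pos: [0.4218, 0.3227, 0.112]
tcp_rot: [0.889, 0.458, -0.003, -0.0]
contact_force: [-0.8, -1.1, 0.1]
opening: 0.754
finger_force: 0.0
time: 20.67
eef_pos: [0.4239, 0.3236, 0.1158]
tcp_rot: [0.889, 0.459, -0.001, -0.0]
contact_force: [1.1, 0.1, -0.7]
opening: 0.749
finger_force: 0.0
time: 21.08
eef_pos: [0.4254, 0.3246, 0.1186]
tcp_rot: [0.888, 0.459, 0.002, -0.0]
contact_force: [-2.1, 0.8, 6.2]
opening: 0.449
finger_force: 35.3
time: 21.5
eef_pos: [0.4235, 0.3233, 0.2518]
tcp_rot: [0.888, 0.459, -0.001, 0.0]
contact_force: [0.4, 0.6, -1.7]
opening: 0.446
finger_force: 36.3
```

```bash
python3 -m handwheel '[0.066,-0.2594,0,0,0,0.0528,0.066,-0.2594,0,0,0,0.0528,0.066,-0.2594,0,0,0,0.0528,0.066,-0.2594,0,0,0,0.0528,0.066,-0.2594,0,0,0,0.0528]' && python3 -m handwheel '[0.066,-0.2594,0,0,0,0.0528,0.066,-0.2594,0,0,0,0.0528,0.066,-0.2594,0,0,0,0.0528,0.066,-0.2594,0,0,0,0.0528,0.066,-0.2594,0,0,0,0.0528]' && python3 -m handwheel '[0,0,0,0,0,0,0,0,0,0,0,0,0,0,0,0,0,0]' && python3 -m handwheel '[0,0,-0.15,0,0,0,0,0,-0.15,0,0,0,0,0,-0.1,0,0,0,0,0,0,0,0,0,0,0,0,0,0,0]'
python3 - <<'E'
from h import *
s=ctrl.get_state(); q=s['tcp_rot']; print(s['eef_pos'],np.degrees(2*np.arctan2(q[1],q[0])),s['qpos'].round(2)); held(S[0],.07,.157); held(S[0],.08,.157)
E
```

```text
time: 21.92
eef_pos: [0.4733, 0.1275, 0.251]
tcp_rot: [0.773, 0.634, -0.0, 0.0]
contact_force: [1.1, 0.5, -2.7]
opening: 0.443
finger_force: 36.5
time: 22.33
eef_pos: [0.5228, -0.0673, 0.2509]
tcp_rot: [0.626, 0.78, -0.0, -0.0]
contact_force: [0.8, 0.3, -2.6]
opening: 0.447
finger_force: 36.5
time: 22.58
eef_pos: [0.5227, -0.0654, 0.2506]
tcp_rot: [0.628, 0.778, -0.0, -0.001]
contact_force: [-0.1, -0.2, -3.0]
opening: 0.449
finger_force: 36.1
time: 23.0
eef_pos: [0.5223, -0.0638, 0.1904]
tcp_rot: [0.627, 0.779, -0.0, -0.001]
contact_force: [-0.2, -0.1, -1.8]
opening: 0.448
finger_force: 36.1
[ 0.52232996 -0.06379111  0.1904003 ] 102.32353447569918 [-0.31  0.02  1.99  0.    1.13 -0.53]
n 452 lo [[-27.0, -35.0], [-26.7, -32.6]] hi [[22.4, 1.4], [24.3, 15.2]] zmin 0.077
hull [[21.0, -33.099998474121094], [24.299999237060547, -18.100000381469727], [-26.600000381469727, 21.100000381469727], [-24.0, -34.79999923706055]]
n 437 lo [[-25.8, -34.2], [-25.4, -32.2]] hi [[23.5, -0.4], [25.9, 9.3]] zmin 0.08
hull [[60.0, -18.100000381469727], [-25.0, 21.0], [-25.399999618530273, -28.600000381469727], [-20.399999618530273, -34.70000076293945], [24.5, -31.799999237060547]]
```

```bash
cat >> h.py <<'E'
def tilt(target,zlo,zhi):
    im,d=imaging.read_camera("side"); Q=cloud(cal("side"),d.astype(float)); hs=cv2.cvtColor(im,cv2.COLOR_BGR2HSV)
    L=(Q[...,:2]-target)@AX.T*1000
    m=(Q[...,2]>zlo)&(Q[...,2]<zhi)&(abs(L)<50).all(-1)&(hs[...,1]>100)&(hs[...,0]<25)
    X=np.c_[L[m],Q[m][:,2]*1000]
    for z in np.arange(zlo,zhi,.012)*1000:
        k=X[(X[:,2]>=z)&(X[:,2]<z+12)]
        if len(k)<15: continue
        fy=k[(k[:,0]>-15)&(k[:,0]<15)]; fx=k[(k[:,1]>-15)&(k[:,1]<15)]
        print(int(z),len(k),'y face med',np.median(fy[:,1]).round(1) if len(fy) else None,'x face med',np.median(fx[:,0]).round(1) if len(fx) else None,'x range',np.percentile(k[:,0],[3,97]).round(1))
E
python3 - <<'E'
from h import *
tilt(S[0],.06,.165)
E
```

```text
72 15 y face med -29.2 x face med -24.1 x range [-23.6  21.9]
83 67 y face med -29.8 x face med -24.7 x range [-24.7  23.2]
95 68 y face med -29.5 x face med -24.5 x range [-24.4  24.7]
107 69 y face med -27.8 x face med -24.7 x range [-24.8  25.7]
119 67 y face med -27.0 x face med -24.8 x range [-24.8  25.6]
131 75 y face med -26.2 x face med -24.9 x range [-24.8  26.4]
143 71 y face med -26.2 x face med -24.6 x range [-24.8  24.3]
155 61 y face med -24.8 x face med -21.0 x range [-23.   24.3]
```

```bash
python3 -m handwheel '[-0.012,-0.011,0,0.0415,-0.0075,0,0,0,0,0,0,0,0,0,0,0,0,0]'
python3 - <<'E'
from h import *
tilt(S[0],.06,.165)
E
```

```text
time: 23.4
eef_pos: [0.522, -0.0676, 0.1927]
tcp_rot: [0.628, 0.778, 0.029, -0.014]
contact_force: [-0.7, -0.5, -1.7]
opening: 0.45
finger_force: 36.1
72 20 y face med -24.5 x face med None x range [-23.8  20.6]
83 67 y face med -26.3 x face med -25.8 x range [-25.8  25.6]
95 65 y face med -26.0 x face med -25.8 x range [-25.8  22.5]
107 66 y face med -25.6 x face med -25.7 x range [-25.7  22.4]
119 65 y face med -26.2 x face med -26.0 x range [-26.1  23. ]
131 70 y face med -26.7 x face med -25.9 x range [-26.1  23.1]
143 68 y face med -25.6 x face med -25.9 x range [-26.   23.2]
155 48 y face med -26.0 x face med -23.4 x range [-24.1  23.1]
```

```bash
python3 -m handwheel '[-0.006,0,-0.08,0,0,0,0,0,-0.07,0,0,0,0,0,0,0,0,0,0,0,0,0,0,0]' && python3 -m handwheel '[0,0,-0.05,0,0,0,0,0,-0.05,0,0,0,0,0,0,0,0,0]'
```

```text
time: 23.78
eef_pos: [0.5194, -0.0663, 0.1669]
tcp_rot: [0.627, 0.778, 0.028, -0.018]
contact_force: [0.7, 0.2, -2.7]
opening: 0.449
finger_force: 36.1
time: 24.03
eef_pos: [0.5195, -0.0666, 0.1519]
tcp_rot: [0.627, 0.778, 0.028, -0.017]
contact_force: [0.4, 0.0, -2.8]
opening: 0.451
finger_force: 36.1
```

```bash
python3 -m handwheel '[0,0,-0.04,0,0,0,0,0,-0.04,0,0,0,0,0,-0.03,0,0,0,0,0,0,0,0,0]' && python3 -m handwheel '[0,0,-0.025,0,0,0,0,0,-0.02,0,0,0,0,0,0,0,0,0]'
```

```text
time: 24.37
eef_pos: [0.5197, -0.0667, 0.1359]
tcp_rot: [0.627, 0.778, 0.029, -0.017]
contact_force: [-1.5, 0.1, -1.4]
opening: 0.45
finger_force: 36.1
time: 24.62
eef_pos: [0.5202, -0.0668, 0.13]
tcp_rot: [0.627, 0.778, 0.029, -0.016]
contact_force: [-1.2, -0.8, -3.3]
opening: 0.45
finger_force: 36.1
```

```bash
python3 -m handwheel '[0,0,-0.02,0,0,0,0,0,-0.02,0,0,0,0,0,0,0,0,0]' && python3 -m handwheel '[0,0,-0.012,0,0,0,0,0,0,0,0,0]'
```

```text
time: 24.87
eef_pos: [0.521, -0.0671, 0.1249]
tcp_rot: [0.627, 0.778, 0.029, -0.015]
contact_force: [-0.1, -0.6, -2.7]
opening: 0.449
finger_force: 36.1
time: 25.03
eef_pos: [0.5216, -0.0673, 0.1246]
tcp_rot: [0.627, 0.778, 0.029, -0.015]
contact_force: [-0.4, 0.6, 4.4]
opening: 0.449
finger_force: 36.8
```

```bash
python3 -m handwheel '[0,0,0,0,0,0,0,0,0,0,0,0,0,0,0,0,0,0]' 0.75 && python3 -m handwheel '[0,0.005,0,-0.0415,0.0075,0,0,0,0,0,0,0,0,0,0,0,0,0]' && python3 -m handwheel '[0,0,0,0,0,0,0,0,0,0,0,0,0,0,0,0,0,0,0,0,0,0,0,0]' 0 35; python3 tq.py
python3 - <<'E'
from h import *
tilt(S[0],.05,.1)
E
```

```text
time: 25.28
eef_pos: [0.5205, -0.067, 0.1228]
tcp_rot: [0.627, 0.778, 0.029, -0.016]
contact_force: [0.3, -0.3, 0.3]
opening: 0.752
finger_force: 0.0
time: 25.53
eef_pos: [0.5204, -0.0656, 0.1226]
tcp_rot: [0.627, 0.779, 0.0, -0.0]
contact_force: [-0.6, -0.4, 0.8]
opening: 0.752
finger_force: 0.0
time: 25.87
eef_pos: [0.5208, -0.0664, 0.123]
tcp_rot: [0.628, 0.778, 0.0, 0.0]
contact_force: [0.8, 1.4, 0.5]
opening: 0.452
finger_force: 35.2
torque [ 0.134 -0.087 -0.016] q6 -0.534
50 81 y face med -26.2 x face med -26.4 x range [-33.8  30.8]
62 64 y face med -26.5 x face med -27.2 x range [-27.1  21.7]
74 62 y face med -26.3 x face med -27.4 x range [-27.5  21.6]
86 68 y face med -25.1 x face med -23.8 x range [-26.9  22.5]
```

Level and centred. Now I'll turn the collar.

```bash
python3 -m handwheel '[0,0,0,0,0,-0.075,0,0,0,0,0,-0.075,0,0,0,0,0,-0.075,0,0,0,0,0,-0.075,0,0,0,0,0,-0.075]'; python3 tq.py;  python3 -m handwheel '[0,0,0,0,0,-0.075,0,0,0,0,0,-0.075,0,0,0,0,0,-0.075,0,0,0,0,0,-0.075,0,0,0,0,0,-0.075]'; python3 tq.py
```

```text
time: 26.33
eef_pos: [0.5211, -0.0665, 0.1231]
tcp_rot: [0.828, 0.56, 0.001, 0.001]
contact_force: [1.2, -0.7, -0.7]
opening: 0.453
finger_force: 35.2
torque [ 0.008 -0.253  0.083] q6 0.061
time: 26.75
eef_pos: [0.5213, -0.0656, 0.1235]
tcp_rot: [0.955, 0.297, 0.001, -0.0]
contact_force: [-1.6, 0.8, 2.9]
opening: 0.447
finger_force: 35.2
torque [0.185 0.169 0.64 ] q6 0.648
```

```bash
python3 -m handwheel '[0,0,0,0,0,-0.075,0,0,0,0,0,-0.075,0,0,0,0,0,-0.075,0,0,0,0,0,-0.075,0,0,0,0,0,-0.075]'; python3 tq.py;  python3 -m handwheel '[0,0,0,0,0,-0.07,0,0,0,0,0,-0.07]'; python3 tq.py
```

```text
time: 27.17
eef_pos: [0.5186, -0.0655, 0.1224]
tcp_rot: [1.0, 0.008, -0.003, -0.001]
contact_force: [-3.6, 4.1, 2.3]
opening: 0.452
finger_force: 36.2
torque [0.67  0.537 0.922] q6 1.236
time: 27.33
eef_pos: [0.5205, -0.0652, 0.1224]
tcp_rot: [0.995, -0.103, 0.0, -0.001]
contact_force: [-3.9, 5.5, 2.0]
opening: 0.451
finger_force: 36.3
torque [0.828 0.599 0.539] q6 1.456
```

```bash
python3 -m handwheel '[0,0,0,0,0,0,0,0,0,0,0,0,0,0,0,0,0,0]' 0.75 && python3 -m handwheel '[0,0,0.1,0,0,0,0,0,0.2,0,0,0,0,0,0.2,0,0,0,0,0,0.2,0,0,0,0,0,0.15,0,0,0]' && python3 -m handwheel '[0.0589,-0.2478,0,0,0,-0.074,0.0589,-0.2478,0,0,0,-0.074,0.0589,-0.2478,0,0,0,-0.074,0.0589,-0.2478,0,0,0,-0.074,0.0589,-0.2478,0,0,0,-0.074]' && python3 -m handwheel '[0.0589,-0.2478,0,0,0,-0.074,0,0,0,0,0,0,0,0,0,0,0,0]'
python3 - <<'E'
from h import *
s=ctrl.get_state(); q=s['tcp_rot']; print(s['eef_pos'],np.degrees(2*np.arctan2(q[1],q[0])),s['qpos'].round(2))
im,d,c,P,hsv=scan("s6"); bottles(im,P)
m=(P[...,2]>.095)&(P[...,2]<.125)&(abs(P[...,0]-.573)<.07)&(abs(P[...,1]+.288)<.07); print('mirror top',m.sum(),cv2.minAreaRect((P[m][:,:2]*1000).astype(np.float32)))
a=im[170:275,210:340]; cv2.imwrite("pics/c6.png",np.clip(cv2.resize(a,(650,525),interpolation=cv2.INTER_CUBIC)*1.8,0,255).astype(np.uint8))
E
```

```text
time: 27.58
eef_pos: [0.5205, -0.0665, 0.1228]
tcp_rot: [0.995, -0.1, -0.0, 0.0]
contact_force: [0.7, -0.3, 0.7]
opening: 0.751
finger_force: 0.0
time: 28.0
eef_pos: [0.5211, -0.0667, 0.2533]
tcp_rot: [0.995, -0.101, 0.001, 0.0]
contact_force: [1.2, 0.1, 0.2]
opening: 0.75
finger_force: 0.0
time: 28.42
eef_pos: [0.5647, -0.2541, 0.2505]
tcp_rot: [0.923, -0.384, 0.0, 0.0]
contact_force: [0.6, 0.1, -0.1]
opening: 0.748
finger_force: 0.0
time: 28.67
eef_pos: [0.5732, -0.2914, 0.2496]
tcp_rot: [0.9, -0.436, -0.001, -0.0]
contact_force: [-0.2, 0.8, 0.4]
opening: 0.749
finger_force: 0.0
[ 0.57320082 -0.291389    0.24958411] -51.6569578288811 [-0.63  0.22  1.66 -0.    1.26  1.84]
px [283. 219.] n 2408 bgr [48. 70. 90.] zmax 0.125 top (array([ 0.5862, -0.0466,  0.1181]), 623) rect mm [582.   8.] [237. 160.] 79.5
px [ 27. 204.] n 613 bgr [56. 76. 50.] zmax 0.047 top None rect mm [619. 698.] [55. 88.] 0.6
px [376. 226.] n 224 bgr [61. 40. 28.] zmax 0.113 top (array([ 0.566 , -0.2718,  0.1085]), 128) rect mm [ 578. -278.] [21. 80.] 54.3
px [194. 280.] n 473 bgr [94. 62. 44.] zmax 0.121 top (array([0.4149, 0.2157, 0.1134]), 204) rect mm [415. 217.] [53. 53.] 62.3
px [114. 281.] n 561 bgr [83. 52. 38.] zmax 0.12 top (array([0.4099, 0.4285, 0.1131]), 219) rect mm [409. 429.] [54. 53.] 75.1
px [  7. 308.] n 382 bgr [105. 113. 112.] zmax 0.058 top None rect mm [331. 723.] [67. 41.] 3.8
px [549. 362.] n 396 bgr [16. 32. 50.] zmax 0.129 top (array([ 0.214 , -0.7131,  0.1152]), 106) rect mm [ 222. -724.] [18. 54.] 38.2
mirror top 139 ((573.8609619140625, -278.4301452636719), (20.829347610473633, 72.18685913085938), 48.316009521484375)
```

View pics/c6.png

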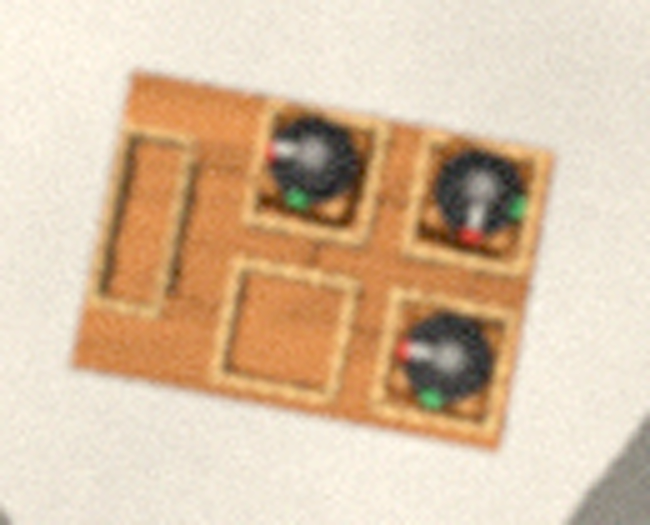

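All three collars are locked, with each white line at its red mark: (285,152), (472,225) and (410,352). Next is the mirror.

```bash
python3 -m handwheel '[0.004,0.015,-0.22,0,0,0,0,0,-0.22,0,0,0,0,0,-0.22,0,0,0,0,0,-0.22,0,0,0,0,0,-0.2,0,0,0]' && python3 -m handwheel '[0,0,0,0,0,0,0,0,0,0,0,0]' && python3 -m handwheel '[0,0,0,0,0,0,0,0,0,0,0,0,0,0,0,0,0,0,0,0,0,0,0,0,0,0,0,0,0,0]' 0 40 && python3 -m handwheel '[0,0,0,0,0,0]' && python3 -m handwheel '[0,0,0.15,0,0,0,0,0,0.25,0,0,0,0,0,0.25,0,0,0,0,0,0.25,0,0,0,0,0,0.25,0,0,0]'
```

```text
time: 29.13
eef_pos: [0.5737, -0.2848, 0.0868]
tcp_rot: [0.901, -0.433, -0.0, -0.0]
contact_force: [1.0, -1.5, 0.5]
opening: 0.751
finger_force: 0.0
time: 29.3
eef_pos: [0.573, -0.2848, 0.0868]
tcp_rot: [0.901, -0.434, -0.002, -0.0]
contact_force: [1.2, 0.6, 0.3]
opening: 0.75
finger_force: 0.0
time: 29.72
eef_pos: [0.5754, -0.2881, 0.0914]
tcp_rot: [0.9, -0.435, 0.002, 0.001]
contact_force: [-2.5, 0.3, 6.9]
opening: 0.276
finger_force: 39.9
time: 29.8
eef_pos: [0.5754, -0.2881, 0.0914]
tcp_rot: [0.9, -0.435, 0.002, 0.001]
contact_force: [-1.4, 0.4, 6.1]
opening: 0.274
finger_force: 39.9
time: 30.22
eef_pos: [0.5736, -0.2866, 0.2622]
tcp_rot: [0.9, -0.435, -0.0, -0.0]
contact_force: [0.7, 0.0, -1.7]
opening: 0.275
finger_force: 39.7
```

```bash
python3 -m handwheel '[0.017,0.26,0,0,0,0.0461,0.017,0.26,0,0,0,0.0461,0.017,0.26,0,0,0,0.0461,0.017,0.26,0,0,0,0.0461,0.017,0.26,0,0,0,0.0461]' && python3 -m handwheel '[0.017,0.26,0,0,0,0.0461,0.017,0.26,0,0,0,0.0461,0.017,0.26,0,0,0,0.0461,0.017,0.26,0,0,0,0.0461,0.017,0.26,0,0,0,0.0461]' && python3 -m handwheel '[0,0,0,0,0,0,0,0,0,0,0,0,0,0,0,0,0,0]' && python3 -m handwheel '[0,0,-0.15,0,0,0,0,0,-0.15,0,0,0,0,0,-0.1,0,0,0,0,0,0,0,0,0,0,0,0,0,0,0]'
cat >> h.py <<'E'
def mir(zlo,zhi):
    im,d=imaging.read_camera("side"); Q=cloud(cal("side"),d.astype(float)); L=(Q[...,:2]-SLOT)@AX.T*1000
    m=(Q[...,2]>zlo)&(Q[...,2]<zhi)&(abs(L[...,0])<65)&(abs(L[...,1])<30)
    X=np.c_[L[m],Q[m][:,2]*1000]; print('zmin',X[:,2].min())
    for z in np.arange(zlo,zhi,.012)*1000:
        k=X[(X[:,2]>=z)&(X[:,2]<z+12)]
        if len(k)<15: continue
        a=np.polyfit(k[abs(k[:,0])<35,0],k[abs(k[:,0])<35,1],1)
        print(int(z),len(k),'x range',np.percentile(k[:,0],[2,98]).round(1),'y face',np.median(k[:,1]).round(1),'slope',a[0].round(3))
    cv2.imwrite("pics/m.png",cv2.resize(im[100:280,210:350],(466,600),interpolation=cv2.INTER_CUBIC))
E
python3 - <<'E'
from h import *
s=ctrl.get_state(); q=s['tcp_rot']; print(s['eef_pos'],np.degrees(2*np.arctan2(q[1],q[0])))
mir(.09,.2)
E
```

```text
time: 30.63
eef_pos: [0.5863, -0.0902, 0.2606]
tcp_rot: [0.964, -0.264, -0.0, -0.0]
contact_force: [0.8, -0.1, -1.4]
opening: 0.277
finger_force: 39.8
time: 31.05
eef_pos: [0.599, 0.105, 0.2606]
tcp_rot: [0.996, -0.086, -0.0, -0.0]
contact_force: [0.5, -0.4, -1.9]
opening: 0.276
finger_force: 39.8
time: 31.3
eef_pos: [0.5993, 0.1029, 0.2605]
tcp_rot: [0.996, -0.088, -0.0, 0.0]
contact_force: [-0.4, -0.4, -2.2]
opening: 0.274
finger_force: 40.2
time: 31.72
eef_pos: [0.5991, 0.1014, 0.1998]
tcp_rot: [0.996, -0.089, -0.001, 0.0]
contact_force: [0.5, 0.2, -1.8]
opening: 0.275
finger_force: 40.2
[0.59912059 0.10142136 0.19978235] -10.236112767319215
zmin 111.0567570584299
113 74 x range [-43.2  36.6] y face -12.2 slope 0.05
126 90 x range [-43.7  38.5] y face -11.5 slope -0.024
137 79 x range [-42.7  36.7] y face -12.6 slope 0.011
149 91 x range [-42.9  38.8] y face -11.9 slope 0.002
161 81 x range [-42.6  36.8] y face -12.0 slope -0.002
174 81 x range [-43.8  38.9] y face -12.9 slope -0.012
185 84 x range [-43.1  36.2] y face -12.4 slope 0.015
197 15 x range [-39.4  38.2] y face -13.8 slope -0.048
```

View pics/m.png

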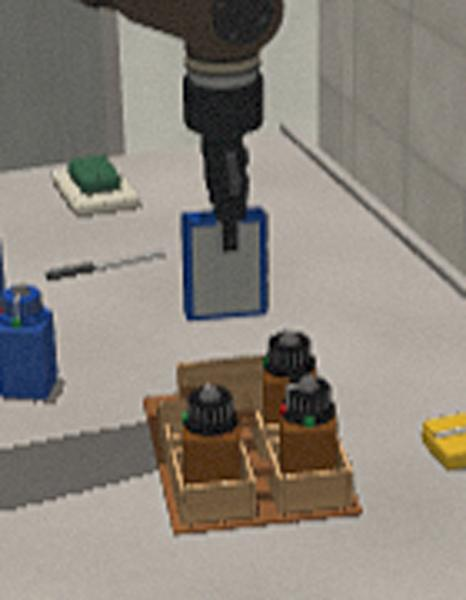

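The mirror hangs upright over the slot at (225,265), square to the caddy and within 1 mm. I'll lower it in stages.

```bash
python3 -m handwheel '[0,0,-0.15,0,0,0,0,0,-0.15,0,0,0,0,0,-0.05,0,0,0,0,0,0,0,0,0,0,0,0,0,0,0]' && python3 -m handwheel '[0,0,-0.05,0,0,0,0,0,-0.05,0,0,0,0,0,0,0,0,0]'
```

```text
time: 32.18
eef_pos: [0.6003, 0.1027, 0.1495]
tcp_rot: [0.996, -0.088, 0.001, -0.0]
contact_force: [0.5, 0.6, -1.7]
opening: 0.276
finger_force: 40.2
time: 32.43
eef_pos: [0.5991, 0.103, 0.1324]
tcp_rot: [0.996, -0.088, -0.001, 0.0]
contact_force: [-0.8, -0.5, -2.7]
opening: 0.279
finger_force: 40.3
```

```bash
python3 -m handwheel '[0,0,-0.05,0,0,0,0,0,-0.05,0,0,0,0,0,-0.04,0,0,0,0,0,0,0,0,0,0,0,0,0,0,0]' && python3 -m handwheel '[0,0,-0.03,0,0,0,0,0,-0.025,0,0,0,0,0,0,0,0,0]'
```

```text
time: 32.85
eef_pos: [0.5991, 0.103, 0.1114]
tcp_rot: [0.996, -0.088, -0.001, 0.0]
contact_force: [-0.7, -0.1, -1.3]
opening: 0.278
finger_force: 40.3
time: 33.1
eef_pos: [0.5992, 0.103, 0.1032]
tcp_rot: [0.996, -0.088, -0.001, 0.0]
contact_force: [-0.4, 0.3, -2.9]
opening: 0.279
finger_force: 40.3
```

```bash
python3 -m handwheel '[0,0,-0.02,0,0,0,0,0,-0.015,0,0,0,0,0,0,0,0,0]' && python3 -m handwheel '[0,0,-0.008,0,0,0,0,0,0,0,0,0]'
```

```text
time: 33.35
eef_pos: [0.5993, 0.103, 0.0982]
tcp_rot: [0.996, -0.088, -0.0, 0.0]
contact_force: [-0.6, -0.6, -2.4]
opening: 0.276
finger_force: 40.3
time: 33.52
eef_pos: [0.5998, 0.103, 0.0978]
tcp_rot: [0.996, -0.088, 0.0, -0.0]
contact_force: [0.1, 0.1, -3.1]
opening: 0.279
finger_force: 40.3
```

```bash
python3 -m handwheel '[0,0,-0.007,0,0,0,0,0,0,0,0,0]' && python3 -m handwheel '[0,0,0,0,0,0,0,0,0,0,0,0,0,0,0,0,0,0,0,0,0,0,0,0]' 0.55 && python3 -m handwheel '[0,0,0.05,0,0,0,0,0,0.15,0,0,0,0,0,0.2,0,0,0,0,0,0.25,0,0,0,0,0,0.25,0,0,0]' && python3 -m handwheel '[-0.2,0.15,0.1,0,0,0,-0.2,0.15,0,0,0,0,-0.1,0.15,0,0,0,0,0,0,0,0,0,0,0,0,0,0,0,0]'
python3 - <<'E'
from h import *
mir(.052,.13)
im,d,c,P,hsv=scan("s7"); bottles(im,P)
for i in (0,1,3):
    m=(abs((P[...,:2]-S[i])@AX.T)<.03).all(-1)&(P[...,2]>.075)&(P[...,2]<.09); print(i,m.sum(),((np.array(cv2.minAreaRect((P[m][:,:2]*1000).astype(np.float32))[0])/1000-S[i])*1000).round(1))
    m=(abs((P[...,:2]-S[i])@AX.T)<.03).all(-1); print(' ztop',np.percentile(P[m][:,2],99.5).round(4))
m=(abs((P[...,:2]-SLOT)@AX.T)<[.06,.03]).all(-1)&(P[...,2]>.09); print('mirror',cv2.minAreaRect((P[m][:,:2]*1000).astype(np.float32)),P[m][:,2].max(),SLOT)
a=im[140:290,100:470]; cv2.imwrite("pics/c7.png",np.clip(cv2.resize(a,(796,323),interpolation=cv2.INTER_CUBIC)*1.8,0,255).astype(np.uint8))
E
```

```text
time: 33.68
eef_pos: [0.6, 0.103, 0.0976]
tcp_rot: [0.996, -0.088, 0.0, 0.0]
contact_force: [-3.2, -1.0, 3.7]
opening: 0.279
finger_force: 40.8
time: 34.02
eef_pos: [0.5998, 0.103, 0.0965]
tcp_rot: [0.996, -0.088, 0.0, -0.0]
contact_force: [-0.1, 1.1, 0.1]
opening: 0.55
finger_force: 0.0
time: 34.43
eef_pos: [0.599, 0.103, 0.2326]
tcp_rot: [0.996, -0.088, -0.001, 0.0]
contact_force: [-0.0, -0.1, -0.2]
opening: 0.548
finger_force: 0.0
time: 34.85
eef_pos: [0.5241, 0.1714, 0.2474]
tcp_rot: [0.996, -0.087, 0.001, -0.0]
contact_force: [0.0, -0.0, -0.4]
opening: 0.549
finger_force: 0.0
zmin 52.041035050807174
52 67 x range [-42.7  29.4] y face -10.5 slope -0.001
64 83 x range [-42.2  36.9] y face -10.0 slope 0.031
76 76 x range [-42.1  37. ] y face -10.8 slope 0.026
88 82 x range [-42.7  38.3] y face -10.6 slope -0.019
100 80 x range [-42.3  38.4] y face -10.0 slope 0.003
112 118 x range [-42.   35.6] y face -5.3 slope 0.033
px [277. 218.] n 2722 bgr [49. 63. 77.] zmax 0.125 top (array([0.5904, 0.0017, 0.117 ]), 927) rect mm [583.   8.] [236. 160.] 79.6
px [ 27. 204.] n 613 bgr [54. 72. 47.] zmax 0.047 top None rect mm [619. 698.] [54. 88.] 0.9
px [114. 281.] n 561 bgr [79. 50. 36.] zmax 0.12 top (array([0.4098, 0.4291, 0.1133]), 211) rect mm [409. 431.] [54. 53.] 75.0
px [  7. 308.] n 379 bgr [101. 108. 107.] zmax 0.057 top None rect mm [331. 723.] [67. 40.] 5.8
px [549. 362.] n 391 bgr [15. 30. 47.] zmax 0.13 top (array([ 0.2142, -0.713 ,  0.1154]), 104) rect mm [ 222. -725.] [17. 53.] 38.5
0 74 [ 0.4 -0. ]
 ztop 0.1296
1 73 [0.1 0.2]
 ztop 0.1289
3 73 [ 0.5 -0.2]
 ztop 0.1289
mirror ((587.6392822265625, 106.47621154785156), (40.6051025390625, 105.99799346923828), 65.13838195800781) 0.5174285971709522 [0.59910675 0.10320541]
```

View pics/c7.png

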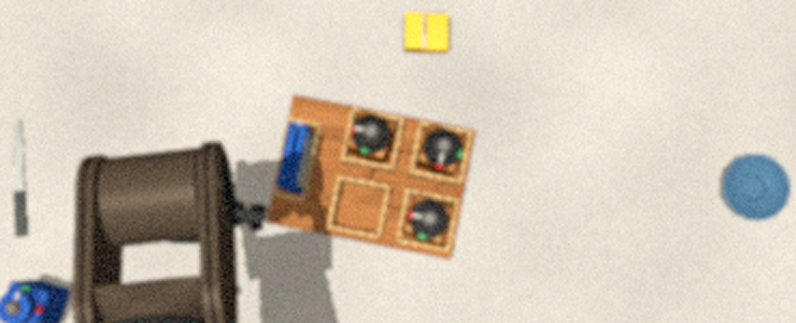

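The final top view shows three bottles in their sockets at (371,133), (441,150) and (429,217), with white lines at red. The mirror stands in the slot at (295,158), and the dish, floss box and file are undisturbed.

```bash
python3 -c "
from plant import ctrl
print(ctrl.sign_off())"
```

```text
the job is handed in; nothing more can be done
None
```

The job is handed in at about 35 s of the 210 s allowed, though sign-off returned no verdict: all three amber bottles on the shelf are seated and locked, the mirror stands in the slot, and the ring dish, floss box and nail file were left alone.

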